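# Swing a fork-ended link round its pin to the stop and gauge its thickness

### The arm

A 7-joint arm with a two-finger parallel gripper is mounted at the origin on the work surface. World frame = base frame: x ahead of the robot, y to its left, z up, the work surface at z = 0. Lengths are in m, angles in rad, forces in N, time in s.
With the tool pointing down it reaches from about 0.425 to 0.975 m from the base axis. Payload 16.7 kg.
Tool frame: the origin (TCP) lies at the very end of the fingers, on their centre line; the grasp point (between the pads) lies ctrl.grip_point_offset behind it (ctrl.grip_point_offset is the distance from the TCP to the grasp point, in m); z points along the fingers, x is the direction in which the jaws open and shut, and the axes are right-handed (so a half turn about z gives the same grasp; the last joint's range is limited). The gripper opens to 85 mm and grips with 20 to 120 N. Pads are 22 mm wide; open, the fingers measure 114 mm over their backs; the gripper's body (76 mm by 85 mm) begins 54 mm behind the grasp point. The pads swing forward as they close: fully open they stand 13 mm farther back than shut.
Start: joints at [0.971, 0.426, 0.074, 1.606, -0.034, 1.111, -0.067], TCP at [0.294, -0.608, 0.231] pointing down, gripper open.
Joint ranges: [-2.85, 2.85], [-0.5, 2.14], [-1.23, 1.37], [0.21, 2.46], [-1.02, 4.16], [0.16, 2.05], [-2.73, 2.73]. Speed limits (rad/s): [1.89, 1.89, 2.39, 2.39, 3.01, 3.01, 3.01].

### API

Orientations are given as a rotation vector (axis times angle).
In Python, from workcell import monitor, camera, get_calibration, ticket, ctrl gives the robot as it stands.
- The arm moves only by the tool jog_arm, never from a script. Its argument "series" is a list of rows, each a list of 5 numbers: the closure in counts, from 0 (fully open) to 255 (shut), then the shift along the tool's x, y, z in mm, then the turn about the tool's z in degrees. In form: [[jaw, tx, ty, tz, yaw], ...]. A call has exactly 8 rows; each row is the pose to reach, as a shift and turn from the pose measured when the call began, along the tool's axes at that moment; what a row does not reach only later rows make up. A row lasts 1/12 s, in which the tool goes at most 41.7 mm and 7.16 degrees, less where a joint would pass 70% of its speed; a pose out of reach is approached as far as the arm can. A call with a gripper value outside its range is refused whole. The fingers move at their own pace and stop on an object; "newtons" is the grip in N (left out, the last holds). Time passes only in rows, so rows that repeat a pose let the fingers close, or fill a call up. It gives the time, the measured TCP pose, the force and the opening at its end, in the units of the state.
- monitor.get_state(): the state, without advancing time (a new reading comes with each control period).
- camera(name): name is "scene" or "side" or "wrist"; returns (picture, depth): 420x560x3 uint8, red, green, blue; 420x560 float32, m along the optical axis (not along the pixel's ray), 0 where there is no reading.
- get_calibration(name): a dict with "camera_matrix" (3x3 intrinsics, pixels), "view" (4x4, takes a point from world to camera coordinates); the wrist camera has in their place "T_tool_cam" (4x4, takes a point from camera to tool coordinates, whose origin is the TCP and whose axes are the tool frame's). Camera axes: x right, y down, z forward; pixel columns grow to the right and rows downward; lengths in m; the calibration is good to about 2 mm. A picture is of the moment at which its call begins: read the wrist's pose just before it. get_calibration takes no time and is no camera call.
- ticket.sign_off(): hands the job in, once; it reports no verdict.
The state is a dict: "t": time; "joint_pos": joint angles; "joint_vel": joint speeds; "effort": joint torques, N m; "position": TCP position; "eef_rot": TCP orientation; "wrist_force": force on the tool from outside, world axes, zero at the start; "moment": the same for the moment, N m; "grip_width": opening from 0.0 (shut) to 1.0 (fully open).
Only numpy, scipy, OpenCV 4.12 (cv2) and the standard library are available. Lean on these libraries where they do the work, as an engineer would, in place of code of your own. Each camera call takes 0.05 s, during which the arm holds its last target.

### The job

Check the first link before the batch is bagged: slide the flat fork-ended link along the plate, without picking it up, onto the pivot pin until its slot bottoms on the pin, then push it round the pin, fork staying on, until its edge lies against the stop pin under the gauge. Push the gauge's knob down until its foot is on the link and the dial shows about 3 mm, and let go. Do not lean hard on the pins or run the dial near the end of its 10 mm, and leave the other things on the bench as they are.

Things in the scene. Friction and masses are not known exactly. Their poses are not given: they have to be found in the camera images.
- fixture: Aluminium plate screwed to the bench, 300 x 380 x 18 mm; origin at the centre of its underside, x and y along its 300 and 380 mm sides, z up (top face 18 mm above the origin). In its frame the pivot pin stands at (95, -140) mm, the stop pin at (123, -15), the gauge's axis at (95, 40). The gauge's spot is open to -x, the robot's side.
- gauge_axis (a point): Point on the plate's top face straight below the gauge's foot; axes as the plate's. The gauge is a fixed grey C-frame: column 40 x 36 mm, 83 mm away towards the plate's +y (its foot 60 x 56 mm), and an arm 40 mm wide from it to 20 mm past the axis, 88 to 122 mm above the plate. The dial, 48 mm across, face up, rides with the foot's stem 48 mm to its +x side (top 64 to 72 mm up).
- pivot_pin: Rigid upright steel pin on the plate, 12 mm diameter, 21 mm tall, the one farther from the gauge; origin on its axis at the plate's top face. More than 40 N on it is too much.
- stop_pin: Rigid upright steel pin, like the pivot pin, 12 mm diameter, 21 mm tall, the one near the gauge; origin on its axis at the plate's top face. More than 40 N on it is too much. With the link home and its edge on this pin, the link points along the plate's +y, under the foot.
- link: Loose dark steel bar, 44 x 8 mm, 0.4 to 0.65 kg; one end a fork: slot 16 mm wide, 35 mm deep, round-tipped prongs. Origin on the underside, 6 mm off the slot's bottom, where the pin's axis is when home. x runs to the plain end (+200 mm; prong tips -29), z up, edges at y = +-22. Starts 45 to 95 mm short of the pin, turned 35 to 55 deg to the robot's side (+y edge); the -y edge meets the stop.
- gauge_knob_top (a point): Centre of the top of the gauge's round black push knob, 32 mm across and 14 mm thick, on top of the quill; 187 mm above the plate's top face when the quill is fully up; it moves down with the quill.
- gauge_quill (a joint): How far the quill is pushed down, 0 (up) to 0.042 m; grows downwards. A friction collar holds it where it is left: about 8 N on the knob moves it down, 10 N of pull up. It carries a stem, set longer or shorter by the last user, and below it the foot, a steel disc 16 mm across: it meets the link's top after 24 to 32 mm of quill travel, which cannot be known beforehand.
- gauge_foot (a joint): The dial's reading in m: how far the sprung foot is pushed up into its stem, 0 (free) to 0.010 (end of travel). The spring gives 1 N at touch and 1 N more per mm, so the knob pushes back that much harder once the foot is on the link. The needle shows the same: zero points to the plate's +x, one full clockwise turn is 10 mm.
- paper_cup: White paper cup, 80 mm across, 100 mm tall, upright on the bench; origin at the centre of its underside. To be left alone
- jar: Small white jar with a grey lid, 48 mm across, 55 mm tall, standing on the plate's near corner; origin at the centre of its underside. To be left alone
- card_bin: Open cardboard bin, 160 x 100 x 75 mm, on the bench; origin at the centre of its underside. To be left alone
- tape_roll: Roll of paper tape lying flat on the bench, 90 mm across, 25 mm high, hole 76 mm; origin at the centre of its underside. To be left alone

How it is judged:
On the way, in this order (a step that is already met when the one before it is completed fails the run):
1. the link's slot is home on the pivot pin (within 4 mm) and flat on the plate, while it still points at least 11 degrees away from the stop (horizontal distance between link and pivot_pin below 0.004 m and height (world z) of link below 0.0205 m and angle between the x axis of link and the y axis of fixture, either way round above 0.2 rad), for 0.1 s.
2. still home on the pivot pin, the link's edge lies against the stop pin (gap under 2 mm) and the gauge foot is still free (horizontal distance between link and pivot_pin below 0.004 m and height (world z) of link below 0.0205 m and y of stop_pin in the frame of link above -0.03 m and value of joint gauge_foot below 0.0005 m), for 0.2 s.
At the end, for the whole second after the job is handed in: The link lies flat and at rest on the plate, its slot home on the pivot pin (origin within 4 mm of the pin's axis) and its edge against the stop pin (gap under 2 mm); the gauge foot stands on it with the dial at 3 mm, give or take 1.5 mm; nothing is held (horizontal distance between link and pivot_pin below 0.004 m and height (world z) of link below 0.0205 m and y of stop_pin in the frame of link above -0.03 m and value of joint gauge_foot between 0.0015 and 0.0045 m and linear speed of link below 0.01 m/s and angular speed of link below 0.05 rad/s); the robot touches nothing.
It fails at once if a pin is leant on with more than 40 N (contact force between link and pivot_pin above 40 N or contact force between link and stop_pin above 40 N).
It fails at once if the link is picked up off the plate (origin over 15 mm above it) (height (world z) of link above 0.033 m).
It fails at once if the link is brought round to within 11 degrees of its final heading with its fork off the pin (origin over 15 mm from it) (angle between the x axis of link and the y axis of fixture, either way round below 0.2 rad and horizontal distance between link and pivot_pin above 0.015 m).
It fails at once if the dial is run past 8 mm (value of joint gauge_foot above 0.008 m).
It fails at once if the cup, jar, bin or tape roll is moved more than 30 mm or the cup or jar is tipped (distance of any of paper_cup, jar, card_bin, tape_roll from where it was at the start of the episode above 0.03 m or angle between any of paper_cup, jar's own z axis and vertical above 0.4 rad).
It also fails if it takes over 54 s, if anything falls off the work surface, if the arm or the gripper's body presses on something with over 40 N, if the wrist force passes 120 N, or if a joint passes its speed limit or range.

## Working session

There is one attempt and no reset: what is moved stays moved. The work goes in short steps, Python scripts to look and compute and a tool call to move; the robot and the scene stay as the last step left them, time stands still between calls to the robot, and variables do not carry over. Pictures are saved under pics/ and viewed, and the job is handed in when it is done.

Besides the shell and the picture viewer there is one more tool, called after "Call:" as name(argument=value, ...) on one line, values as JSON. jog_arm: Moves the arm, as the interface text tells. Its arguments: {"type":"object","properties":{"series":{"type":"array","items":{"type":"array","items":{"type":"number"}}},"newtons":{"type":"number"}},"required":["series"]}

```bash
ls; mkdir -p pics
cat > h.py <<'E'
import numpy as np, cv2
from workcell import monitor, camera, get_calibration, ticket, ctrl
from scipy.spatial.transform import Rotation as R
np.set_printoptions(precision=4,suppress=True)
def st():
    s=monitor.get_state(); print({k:np.round(s[k],4) for k in ("t","position","eef_rot","wrist_force","grip_width","joint_pos")}); return s
def tool():
    s=monitor.get_state(); T=np.eye(4);T[:3,:3]=R.from_rotvec(s["eef_rot"]).as_matrix();T[:3,3]=s["position"];return T
def cam2world(name,T=None):
    c=get_calibration(name)
    if name=="wrist": return (T if T is not None else tool())@np.array(c["T_tool_cam"]),np.array(c["camera_matrix"])
    return np.linalg.inv(np.array(c["view"])),np.array(c["camera_matrix"])
def grab(name,fn):
    T=tool(); p,d=camera(name); M,K=cam2world(name,T)
    cv2.imwrite("pics/%s.png"%fn,p[:,:,::-1]); np.savez("pics/%s.npz"%fn,p=p,d=d,M=M,K=K); return p,d,M,K
def load(fn):
    z=np.load("pics/%s.npz"%fn); return z["p"],z["d"],z["M"],z["K"]
def cloud(d,M,K):
    v,u=np.mgrid[:d.shape[0],:d.shape[1]]
    P=np.stack([(u-K[0,2])/K[0,0]*d,(v-K[1,2])/K[1,1]*d,d],-1)
    W=P@M[:3,:3].T+M[:3,3]; W[d<=0]=np.nan; return W
def ray(u,v,z,M,K):
    r=M[:3,:3]@np.array([(u-K[0,2])/K[0,0],(v-K[1,2])/K[1,1],1]); o=M[:3,3]; return o+r*(z-o[2])/r[2]
def proj(X,M,K):
    q=np.linalg.inv(M)@np.r_[X,1]; q=K@q[:3]; return q[:2]/q[2]
E
python3 - <<'E'
from h import *
s=st(); print(ctrl.grip_point_offset)
for n in ("scene","side","wrist"):
    p,d,M,K=grab(n,n+"0"); print(n,M,K[0,0])
E
```

```text
pics
{'t': np.float64(0.0), 'position': array([ 0.2939, -0.6072,  0.2306]), 'eef_rot': array([-2.6612,  1.6685,  0.0018]), 'wrist_force': array([ 0.0783,  0.0957, -0.0309]), 'grip_width': np.float64(0.9992), 'joint_pos': array([ 0.9705,  0.4268,  0.0738,  1.6066, -0.0341,  1.1108, -0.0671])}
0.0187
scene [[-0.5564  0.6619 -0.5022  1.1343]
 [ 0.8307  0.4567 -0.3185  0.3931]
 [ 0.0186 -0.5944 -0.804   1.0925]
 [ 0.      0.      0.      1.    ]] 431.6984081716021
side [[-0.9642 -0.1534  0.2162  0.1604]
 [-0.265   0.5316 -0.8045  1.4044]
 [ 0.0085 -0.833  -0.5532  1.085 ]
 [ 0.      0.      0.      1.    ]] 534.1717216586437
wrist [[ 0.4348 -0.8554 -0.2814  0.3663]
 [-0.9005 -0.4132 -0.1354 -0.5733]
 [-0.0004  0.3123 -0.95    0.3733]
 [ 0.      0.      0.      1.    ]] 362.73564397215927
```

View pics/scene0.png

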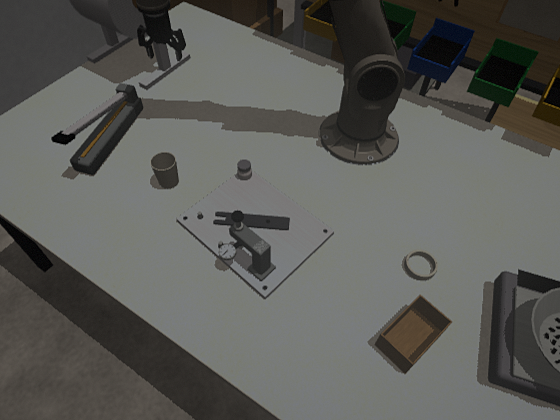

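View pics/side0.png

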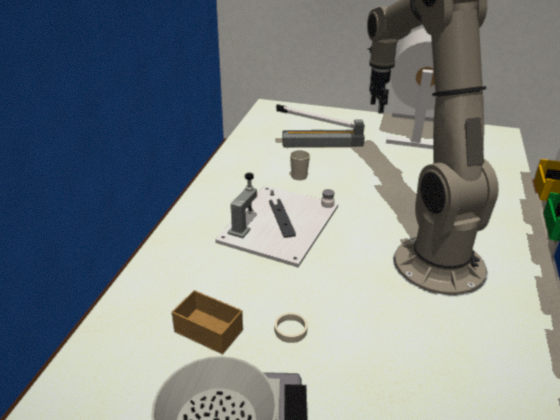

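View pics/wrist0.png

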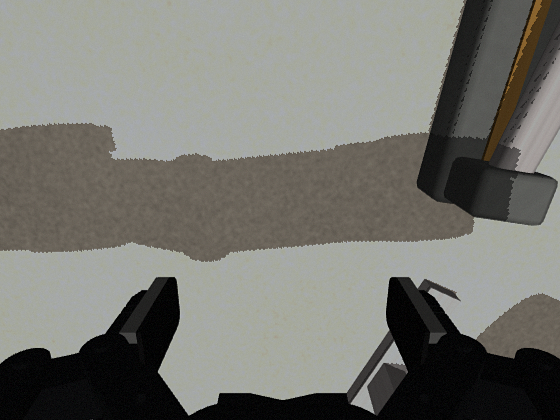

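Run:
```python
from h import *
a=load("scene0")[0][155:305,165:345]; b=load("side0")[0][165:270,210:350]
cv2.imwrite("pics/z1.png",cv2.resize(a[:,:,::-1],None,fx=4.4,fy=4,interpolation=cv2.INTER_CUBIC)[:600,:800])
cv2.imwrite("pics/z2.png",cv2.resize(b[:,:,::-1],None,fx=5.5,fy=5.5,interpolation=cv2.INTER_CUBIC))
p,d,M,K=load("scene0"); W=cloud(d,M,K)
for u,v in ((250,190),(300,230),(265,285),(195,222),(290,225),(262,222),(238,213),(165,157),(245,163),(265,250)): print(u,v,W[v,u])
# plate mask by height
m=(W[...,2]>0.010)&(W[...,2]<0.024); m[:150]=0;m[310:]=0;m[:,:170]=0;m[:,345:]=0
pts=W[m][:,:2]; print(len(pts))
r=cv2.minAreaRect(pts.astype(np.float32)*1000); print(r)
print(np.median(W[m][:,2]))
```

```text
250 190 [ 0.443  -0.1605  0.0212]
300 230 [0.4823 0.054  0.0196]
265 285 [0.6919 0.0723 0.0203]
195 222 [ 0.6393 -0.2226  0.0223]
290 225 [0.4831 0.0187 0.0182]
262 222 [ 0.5277 -0.0536  0.0279]
238 213 [ 0.6372 -0.0486  0.1994]
165 157 [ 0.5249 -0.4349  0.0796]
245 163 [ 0.3944 -0.2135  0.0722]
265 250 [0.6577 0.0496 0.1366]
7888
((483.88189697265625, -27.2783203125), (485.67352294921875, 602.322265625), 49.146053314208984)
0.019193691359522314
```

View pics/z1.png

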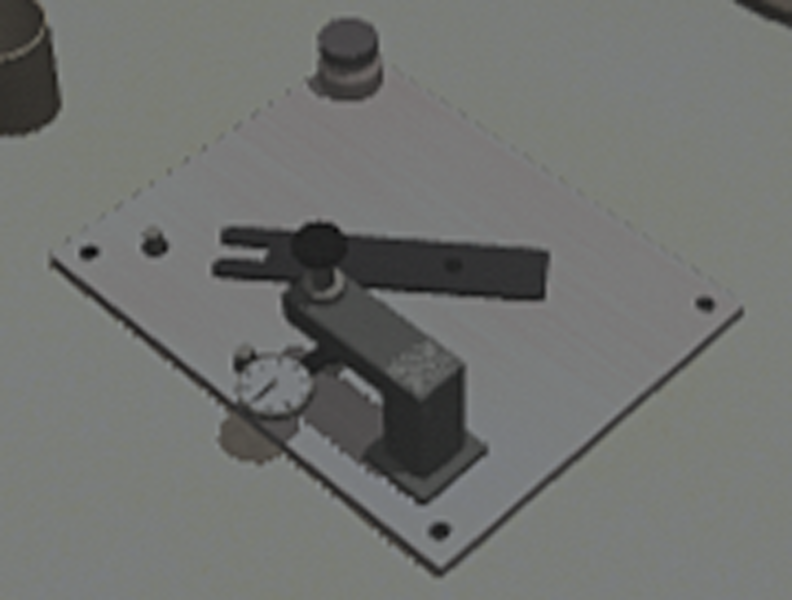

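View pics/z2.png

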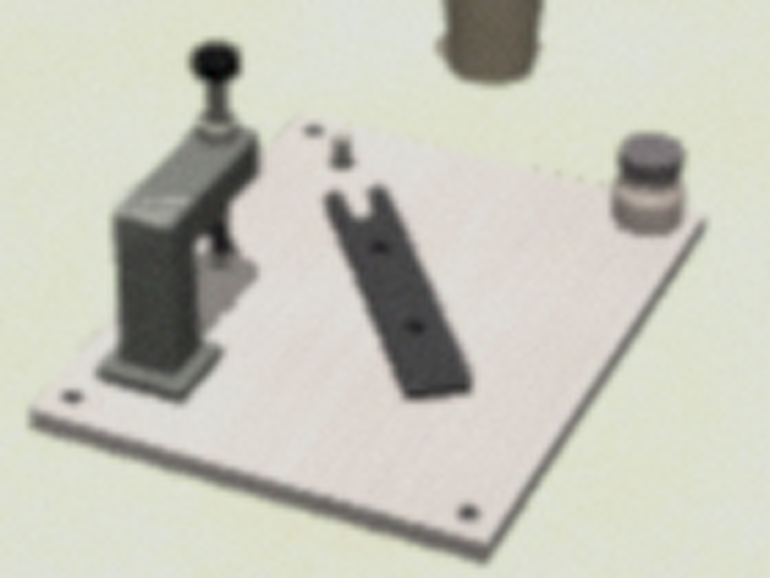

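Run:
```python
from h import *
p,d,M,K=load("scene0")
def s(u,v,z): return ray(165+u/4.4,155+v/4,z,M,K)
c1,c2,c3=[s(u,v,.018) for u,v in((52,258),(742,312),(438,572))]
print(c1,c2,c3,np.linalg.norm(c1-c3),np.linalg.norm(c2-c3))
p2,d2,M2,K2=load("side0")
def q(u,v,z): return ray(210+u/5.5,165+v/5.5,z,M2,K2)
e=[q(u,v,.018) for u,v in((32,412),(487,550),(705,222))]; print(*e)
print("pin base",s(155,253,.018),q(342,167,.018))
print("link",[s(u,v,.026) for u,v in((548,252),(546,300),(222,230),(214,268),(265,255))],[q(u,v,.026) for u,v in((408,395),(470,388),(333,195),(378,190),(363,215))])
print("knob",s(320,245,.199),q(216,60,.2))
print("jar",s(348,42,.072))
```

```text
[ 0.6615 -0.2765  0.018 ] [0.4332 0.1426 0.018 ] [0.7235 0.0929 0.018 ] 0.3745634117979683 0.2945735734951704
[0.7139 0.0989 0.018 ] [0.4221 0.149  0.018 ] [ 0.3611 -0.2178  0.018 ]
pin base [ 0.6176 -0.2211  0.018 ] [ 0.6095 -0.2164  0.018 ]
link [array([0.4668, 0.0062, 0.026 ]), array([0.5046, 0.0291, 0.026 ]), array([ 0.5783, -0.1923,  0.026 ]), array([ 0.6093, -0.1743,  0.026 ]), array([ 0.58  , -0.1531,  0.026 ])] [array([0.4991, 0.0307, 0.026 ]), array([0.4649, 0.0136, 0.026 ]), array([ 0.6025, -0.1693,  0.026 ]), array([ 0.5754, -0.1835,  0.026 ]), array([ 0.577 , -0.1515,  0.026 ])]
knob [ 0.6456 -0.0431  0.199 ] [ 0.6371 -0.0336  0.2   ]
jar [ 0.4047 -0.2095  0.072 ]
```

Call:
jog_arm(series=[[0,-20,-28,-10,-6],[0,-40,-56,-20,-12],[0,-60,-84,-30,-18],[0,-80,-112,-40,-24],[0,-100,-140,-50,-30],[0,-120,-170,-60,-36],[0,-140,-200,-70,-42],[0,-160,-230,-70,-48]])

```text
t: 0.82
position: [0.4323, -0.3619, 0.3028]
eef_rot: [3.111, -0.434, 0.002]
wrist_force: [2.0, -1.0, -0.2]
grip_width: 1.002
```

```bash
cat >> h.py <<'E'
def go(x,y,z,psi=None):
    """shift in tool axes (mm) and yaw (deg) to a world TCP with tool x heading psi deg"""
    T=tool(); s=T[:3,:3].T@(np.array([x,y,z])-T[:3,3])*1000
    h=np.degrees(np.arctan2(T[1,0],T[0,0])); yaw=0 if psi is None else -((psi-h+180)%360-180)
    print("heading %.2f tilt %.2f shift %s yaw %.1f"%(h,np.degrees(np.arccos(-T[2,2])),np.round(s,1),yaw))
E
python3 - <<'E'
from h import *
st(); go(.57,-.12,.30,28.7)
E
```

```text
{'t': np.float64(0.8167), 'position': array([ 0.4323, -0.3619,  0.3028]), 'eef_rot': array([ 3.1109, -0.4341,  0.0023]), 'wrist_force': array([ 2.0236, -0.989 , -0.1707]), 'grip_width': np.float64(1.0016), 'joint_pos': array([ 0.746 ,  0.1947, -0.1892,  1.7624,  0.0392,  1.1865,  0.2683])}
heading -15.89 tilt 0.09 shift [  66.2 -270.3    2.9] yaw -44.6
```

Call:
jog_arm(series=[[0,8,-36,0,-6],[0,17,-72,0,-12],[0,26,-108,0,-18],[0,36,-144,0,-24],[0,46,-180,0,-30],[0,56,-216,0,-36],[0,66,-252,0,-42],[0,66,-270,0,-45]])

```text
t: 1.48
position: [0.5717, -0.1157, 0.3027]
eef_rot: [-3.036, -0.805, -0.003]
wrist_force: [0.3, 0.8, -0.6]
grip_width: 1.0
```

Run:
```python
from h import *
st(); grab("wrist","w1"); st()
```

```text
{'t': np.float64(1.4833), 'position': array([ 0.5717, -0.1157,  0.3027]), 'eef_rot': array([-3.0364, -0.8047, -0.0033]), 'wrist_force': array([ 0.2658,  0.7908, -0.6133]), 'grip_width': np.float64(0.9997), 'joint_pos': array([ 0.4656,  0.2512, -0.4515,  1.7085,  0.1153,  1.2065,  0.5035])}
{'t': np.float64(1.5333), 'position': array([ 0.5716, -0.1134,  0.3027]), 'eef_rot': array([-3.0339, -0.8112, -0.0033]), 'wrist_force': array([0.1963, 3.9473, 0.0807]), 'grip_width': np.float64(1.006), 'joint_pos': array([ 0.4641,  0.2507, -0.4538,  1.7094,  0.1148,  1.2065,  0.5042])}
```

View pics/w1.png

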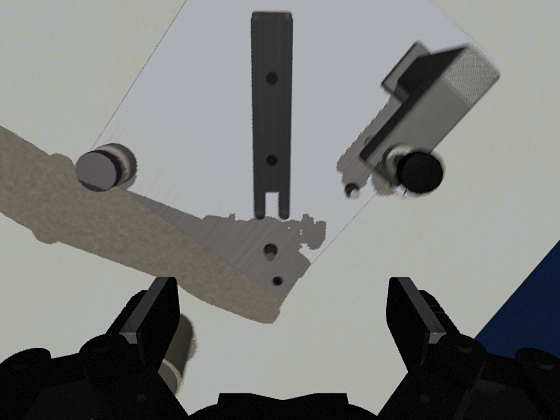

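Run:
```python
from h import *
camera("wrist"); st(); p,d,M,K=grab("wrist","w2"); s=st()
c=p[0:300,230:370]
cv2.imwrite("pics/z3.png",cv2.resize(p[180:300,230:390,::-1],None,fx=5,fy=5,interpolation=cv2.INTER_CUBIC))
cv2.imwrite("pics/z4.png",cv2.resize(p[0:120,210:370,::-1],None,fx=5,fy=5,interpolation=cv2.INTER_CUBIC))
```

```text
{'t': np.float64(1.5833), 'position': array([ 0.5706, -0.1162,  0.3026]), 'eef_rot': array([-3.0373, -0.8011, -0.0022]), 'wrist_force': array([ 0.3198, -0.4679,  0.0135]), 'grip_width': np.float64(0.998), 'joint_pos': array([ 0.4661,  0.25  , -0.4507,  1.7101,  0.1147,  1.2066,  0.5025])}
{'t': np.float64(1.6333), 'position': array([ 0.5699, -0.1187,  0.3025]), 'eef_rot': array([3.0392, 0.7936, 0.0011]), 'wrist_force': array([ 0.3112, -1.5059, -0.3558]), 'grip_width': np.float64(1.0013), 'joint_pos': array([ 0.4679,  0.2495, -0.4481,  1.7106,  0.115 ,  1.2067,  0.5017])}
```

View pics/z3.png

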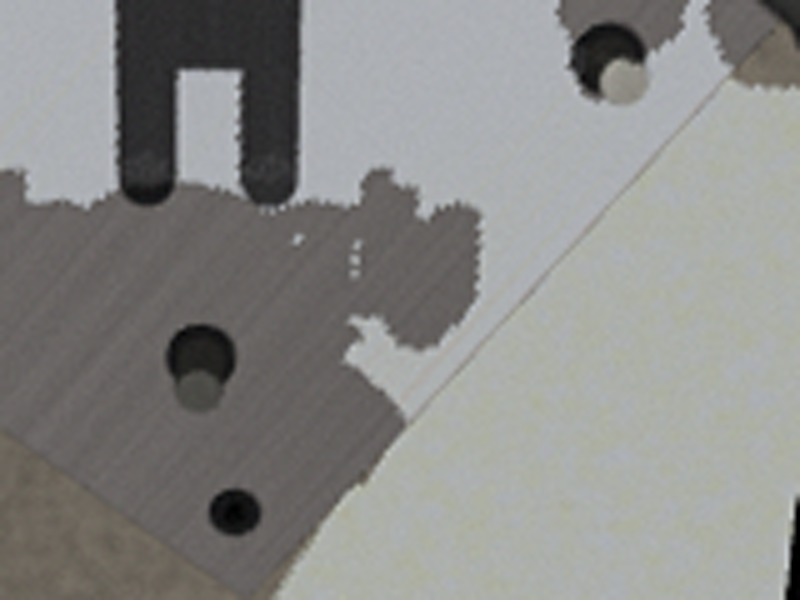

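View pics/z4.png

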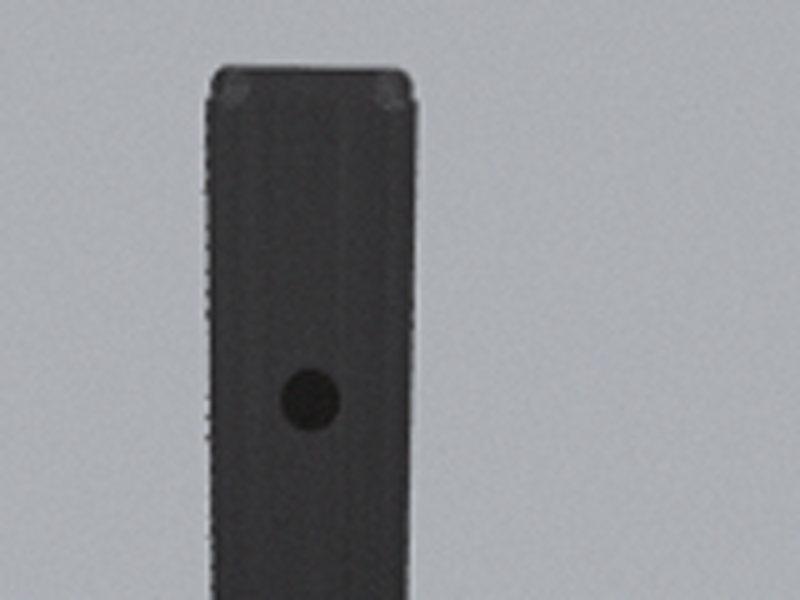

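Run:
```python
from h import *
p,d,M,K=load("w2")
def a(u,v,z): return ray(230+(u-2)/5,180+(v-2)/5,z,M,K)
def b(u,v,z): return ray(210+(u-2)/5,(v-2)/5,z,M,K)
pt=a(199,391,.039);pb=a(201,357,.018); print("pin",pt,pb)
stt=a(625,81,.039); sb=a(610,61,.018); print("stop",stt,sb,np.linalg.norm(stt-pt)," expect .1281")
ang=np.degrees(np.arctan2(*(stt-pt)[:2][::-1])); print("plate yaw", ang-np.degrees(np.arctan2(125,28)))
e1=b(206,330,.026);e2=b(414,330,.026); f1=a(117,70,.026); f2=a(299,70,.026)
print("widths",np.linalg.norm(e1-e2),np.linalg.norm(f1-f2))
me=(e1+e2)/2; mf=(f1+f2)/2; dd=(me-mf)[:2]; print("link heading",np.degrees(np.arctan2(dd[1],dd[0])))
u=np.r_[dd/np.linalg.norm(dd),0]
end=b(311,67,.026); slot=a(208,69,.026); tip=a(147,205,.026)
print("end-slot",np.dot(end-slot,u),"slot-tip",np.dot(slot-tip,u))
O=end-0.2*u; O2=slot-.006*u; print("origin",O,O2); 
n=np.array([-u[1],u[0],0]); print("lateral of slot vs mid",np.dot(slot-mf,n))
for P in (pt,pb):
  r=P-O2; print("pin rel link: axial %.4f lateral %.4f"%(r@u, r@n))
T=M@np.linalg.inv(np.array(get_calibration("wrist")["T_tool_cam"])); print("tool heading",np.degrees(np.arctan2(T[1,0],T[0,0])))
go(*T[:3,3])
```

```text
pin [ 0.6155 -0.2276  0.039 ] [ 0.6156 -0.2282  0.018 ]
stop [ 0.6636 -0.1089  0.039 ] [ 0.6644 -0.1096  0.018 ] 0.12811959975516835  expect .1281
plate yaw -9.413231121401637
widths 0.04480342119920677 0.043720499346983334
link heading 118.77100393460972
end-slot 0.19370859709386185 slot-tip 0.03497676958130844
origin [ 0.582  -0.1631  0.026 ] [ 0.5818 -0.1629  0.026 ]
lateral of slot vs mid 3.881678372905409e-06
pin rel link: axial -0.0730 lateral 0.0016
pin rel link: axial -0.0736 lateral 0.0018
tool heading 29.552024736378726
heading 29.27 tilt 0.05 shift [ 1.9 -1.8 -0.1] yaw 0.0
```

Run:
```python
from h import *
st();go(.553,-.1104,.07,28.77)
```

```text
{'t': np.float64(1.6333), 'position': array([ 0.5699, -0.1187,  0.3025]), 'eef_rot': array([3.0392, 0.7936, 0.0011]), 'wrist_force': array([ 0.3112, -1.5059, -0.3558]), 'grip_width': np.float64(1.0013), 'joint_pos': array([ 0.4679,  0.2495, -0.4481,  1.7106,  0.115 ,  1.2067,  0.5017])}
heading 29.27 tilt 0.05 shift [-10.8 -15.6 232.5] yaw 0.5
```

Call:
jog_arm(series=[[60,-3,-4,35,0.5],[60,-6,-8,70,0.5],[60,-9,-12,105,0.5],[60,-11,-15.6,140,0.5],[60,-11,-15.6,175,0.5],[60,-11,-15.6,210,0.5],[60,-11,-15.6,230,0.5],[60,-11,-15.6,232,0.5]])

```text
t: 2.3
position: [0.55, -0.1117, 0.0666]
eef_rot: [-3.043, -0.776, 0.008]
wrist_force: [-0.7, 1.0, 0.8]
grip_width: 0.764
```

Run:
```python
from h import *
st();p,d,M,K=grab("wrist","w3"); st(); go(.553,-.1104,.04,28.77)
W=cloud(d,M,K)
# fingertip z: lowest points of finger
m=np.isfinite(W[...,2])&(W[...,2]>.05); v,u=np.where(m); print("lowest finger z",np.percentile(W[m][:,2],[0,1,5]))
```

```text
{'t': np.float64(2.3), 'position': array([ 0.55  , -0.1117,  0.0666]), 'eef_rot': array([-3.0426, -0.7764,  0.0079]), 'wrist_force': array([-0.6726,  1.021 ,  0.8273]), 'grip_width': np.float64(0.7645), 'joint_pos': array([ 0.4043,  0.4783, -0.3969,  1.9712,  0.2649,  0.7474,  0.3503])}
{'t': np.float64(2.35), 'position': array([ 0.5512, -0.1116,  0.0686]), 'eef_rot': array([-3.0431, -0.7771,  0.0048]), 'wrist_force': array([ 0.4387,  1.186 , -0.2889]), 'grip_width': np.float64(0.7618), 'joint_pos': array([ 0.4046,  0.4759, -0.3979,  1.9692,  0.2638,  0.7495,  0.3513])}
heading 28.65 tilt 0.18 shift [ 2.2 -0.1 28.6] yaw -0.1
lowest finger z [0.05   0.0516 0.0791]
```

View pics/w3.png

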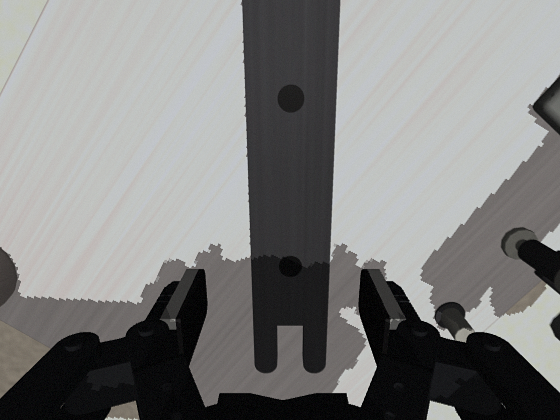

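Call:
jog_arm(series=[[75,2,0,15,0],[75,2,0,30,0],[75,2,0,38,0],[75,2,0,41,0],[75,2,0,43,0],[75,2,0,44,0],[75,2,0,45,0],[75,2,0,46,0]])

```text
t: 3.02
position: [0.5532, -0.1107, 0.0233]
eef_rot: [-3.044, -0.777, 0.003]
wrist_force: [0.1, -0.5, 0.2]
grip_width: 0.707
```

Run:
```python
from h import *
st(); go(.553,-.1104,.02,28.77)
p,d,M,K=grab("side","s1"); st()
cv2.imwrite("pics/z5.png",cv2.resize(p[150:270,210:370,::-1],None,fx=5,fy=5,interpolation=cv2.INTER_CUBIC))
```

```text
{'t': np.float64(3.0167), 'position': array([ 0.5532, -0.1107,  0.0233]), 'eef_rot': array([-3.0437, -0.7771,  0.0033]), 'wrist_force': array([ 0.0626, -0.4807,  0.1796]), 'grip_width': np.float64(0.707), 'joint_pos': array([ 0.3772,  0.5452, -0.3692,  1.9858,  0.3081,  0.6665,  0.3121])}
heading 28.65 tilt 0.12 shift [-0.  -0.4  3.3] yaw -0.1
{'t': np.float64(3.0667), 'position': array([ 0.553 , -0.1107,  0.023 ]), 'eef_rot': array([-3.0435, -0.777 ,  0.0039]), 'wrist_force': array([-0.1499, -0.2848,  0.4779]), 'grip_width': np.float64(0.7095), 'joint_pos': array([ 0.3771,  0.5456, -0.369 ,  1.986 ,  0.3082,  0.6662,  0.312 ])}
```

View pics/z5.png

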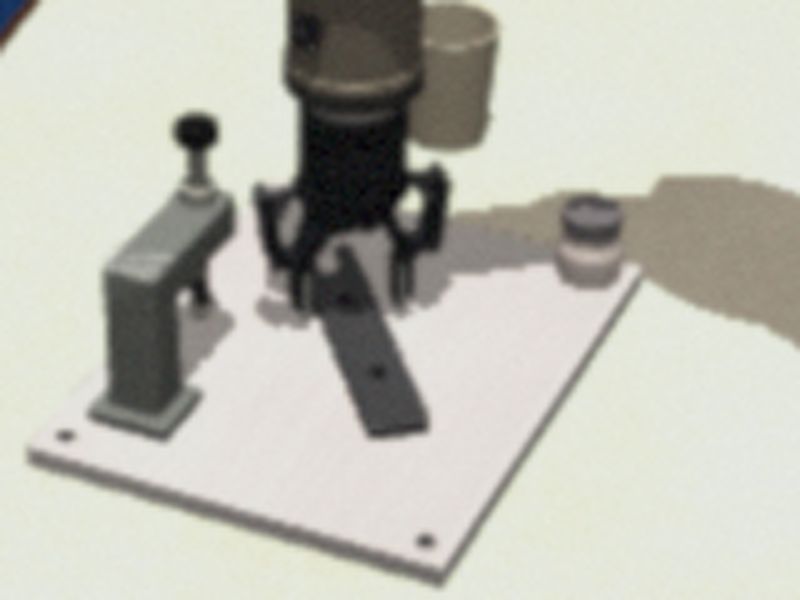

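Call:
jog_arm(series=[[110,0,0,0,0],[110,0,0,0,0],[110,0,0,0.5,0],[110,0,0,1,0],[110,0,0,1.5,0],[110,0,0,2,0],[110,0,0,2.5,0],[110,0,0,3,0]], newtons=20)

```text
t: 3.73
position: [0.553, -0.1107, 0.0199]
eef_rot: [-3.043, -0.777, 0.004]
wrist_force: [0.2, 0.3, 0.3]
grip_width: 0.569
```

Call:
jog_arm(series=[[110,0,0,0.5,0],[110,0,0,1,0],[110,0,0,1.5,0],[110,0,0,2,0],[110,0,0,2.5,0],[110,0,0,3,0],[110,0,0,3,0],[110,0,0,3,0]], newtons=20)

```text
t: 4.4
position: [0.553, -0.1107, 0.0169]
eef_rot: [-3.043, -0.777, 0.004]
wrist_force: [-0.8, 0.6, 0.2]
grip_width: 0.571
```

Run:
```python
from h import *
st(); p,d,M,K=grab("side","s2"); W=cloud(d,M,K)
p,d,M,K=grab("wrist","w4"); st()
cv2.imwrite("pics/z6.png",cv2.resize(p[230:400,150:420,::-1],None,fx=2.9,fy=2.9,interpolation=cv2.INTER_CUBIC))
```

```text
{'t': np.float64(4.4), 'position': array([ 0.553 , -0.1107,  0.0169]), 'eef_rot': array([-3.0435, -0.7771,  0.0041]), 'wrist_force': array([-0.8024,  0.6085,  0.1869]), 'grip_width': np.float64(0.5709), 'joint_pos': array([ 0.3733,  0.555 , -0.3646,  1.9882,  0.314 ,  0.6552,  0.3071])}
{'t': np.float64(4.5), 'position': array([ 0.5529, -0.1107,  0.0169]), 'eef_rot': array([-3.0434, -0.777 ,  0.0042]), 'wrist_force': array([ 0.8567, -0.5366, -0.1233]), 'grip_width': np.float64(0.5737), 'joint_pos': array([ 0.3734,  0.555 , -0.3647,  1.9882,  0.314 ,  0.6552,  0.3071])}
```

View pics/z6.png

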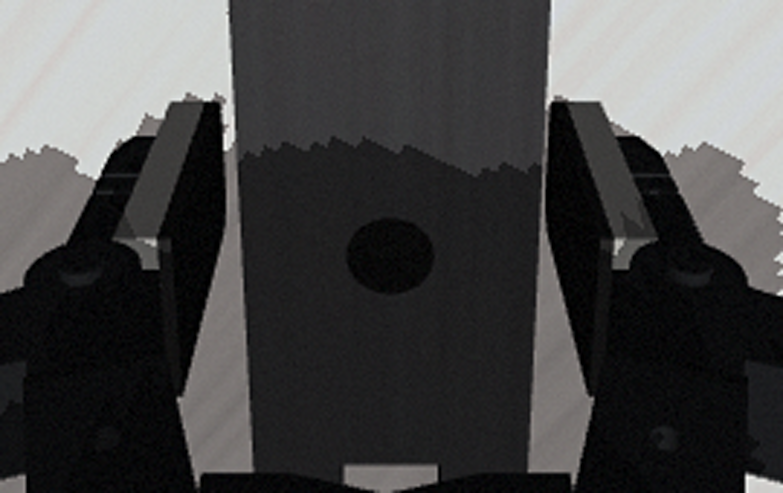

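Call:
jog_arm(series=[[110,0,0,0.4,0],[110,0,0,0.8,0],[110,0,0,1.2,0],[110,0,0,1.6,0],[110,0,0,1.6,0],[110,0,0,1.6,0],[110,0,0,1.6,0],[110,0,0,1.6,0]], newtons=20)

```text
t: 5.17
position: [0.553, -0.1107, 0.0154]
eef_rot: [-3.043, -0.777, 0.004]
wrist_force: [-1.7, 1.2, 4.6]
grip_width: 0.565
```

Call:
jog_arm(series=[[110,0,0,-1.8,0],[120,0,0,-2,0],[125,0,0,-2,0],[135,0,0,-2,0],[145,0,0,-2,0],[150,0,0,-2,0],[150,0,0,-2,0],[150,0,0,-2,0]], newtons=20)

```text
t: 5.83
position: [0.5535, -0.1105, 0.0178]
eef_rot: [-3.044, -0.777, 0.003]
wrist_force: [-0.1, 1.3, 7.1]
grip_width: 0.508
```

Run:
```python
from h import *
st(); 
p,d,M,K=grab("wrist","w5"); st(); go(.553+.0337,-.1107-.0648,.0174)
cv2.imwrite("pics/z7.png",cv2.resize(p[:,100:460,::-1],None,fx=1.4,fy=1.4,interpolation=cv2.INTER_CUBIC))
```

```text
{'t': np.float64(5.8333), 'position': array([ 0.5535, -0.1105,  0.0178]), 'eef_rot': array([-3.0437, -0.7774,  0.0026]), 'wrist_force': array([-0.0695,  1.3024,  7.0667]), 'grip_width': np.float64(0.5076), 'joint_pos': array([ 0.3736,  0.5537, -0.3653,  1.9876,  0.3135,  0.656 ,  0.3074])}
{'t': np.float64(5.8833), 'position': array([ 0.5535, -0.1105,  0.0178]), 'eef_rot': array([-3.0437, -0.7774,  0.0025]), 'wrist_force': array([-0.5271,  1.1703,  7.2648]), 'grip_width': np.float64(0.5031), 'joint_pos': array([ 0.3736,  0.5537, -0.3653,  1.9875,  0.3135,  0.656 ,  0.3074])}
heading 28.66 tilt 0.09 shift [-2.  72.9  0.3] yaw 0.0
```

View pics/z7.png

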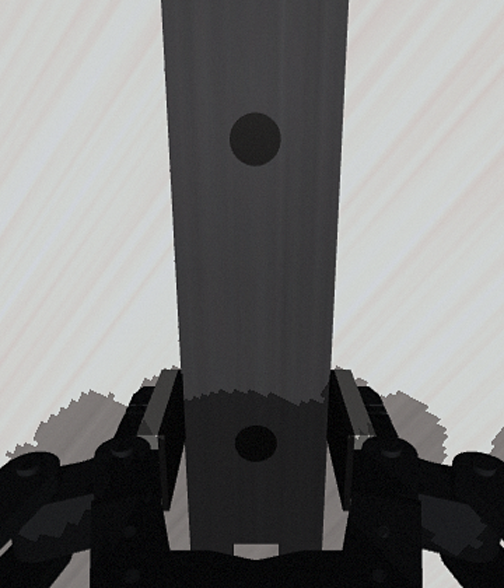

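Call:
jog_arm(series=[[150,-0.3,4,0,0],[150,-0.6,9,0,0],[150,-0.9,14,0,0],[150,-1.2,19,0,0],[150,-1.5,24,0,0],[150,-1.8,29,0,0],[150,-1.8,33,0,0],[150,-1.8,34,0,0]])

```text
t: 6.55
position: [0.5681, -0.1403, 0.0178]
eef_rot: [-3.042, -0.778, 0.003]
wrist_force: [-5.6, 9.4, 9.6]
grip_width: 0.507
```

Run:
```python
from h import *
s=st(); 
for n in ("scene","side"):
  p,d,M,K=grab(n,n+"2")
  c=proj([.606,-.20,.03],M,K).astype(int); print(c)
  k=p[c[1]-38:c[1]+38,c[0]-50:c[0]+50,::-1]
  cv2.imwrite("pics/z8%s.png"%n,cv2.resize(k,None,fx=7.5,fy=7.5,interpolation=cv2.INTER_CUBIC))
p,d,M,K=grab("wrist","w6"); st()
```

```text
{'t': np.float64(6.55), 'position': array([ 0.5681, -0.1403,  0.0178]), 'eef_rot': array([-3.0421, -0.778 ,  0.0031]), 'wrist_force': array([-5.6261,  9.4092,  9.6412]), 'grip_width': np.float64(0.507), 'joint_pos': array([ 0.4162,  0.578 , -0.3625,  1.9394,  0.3116,  0.681 ,  0.3636])}
[207 216]
[271 195]
{'t': np.float64(6.7), 'position': array([ 0.568 , -0.1403,  0.0178]), 'eef_rot': array([-3.0424, -0.7781,  0.0029]), 'wrist_force': array([-3.132 ,  4.4996,  6.458 ]), 'grip_width': np.float64(0.5048), 'joint_pos': array([ 0.416 ,  0.5778, -0.3624,  1.9397,  0.312 ,  0.6806,  0.3632])}
```

View pics/z8scene.png

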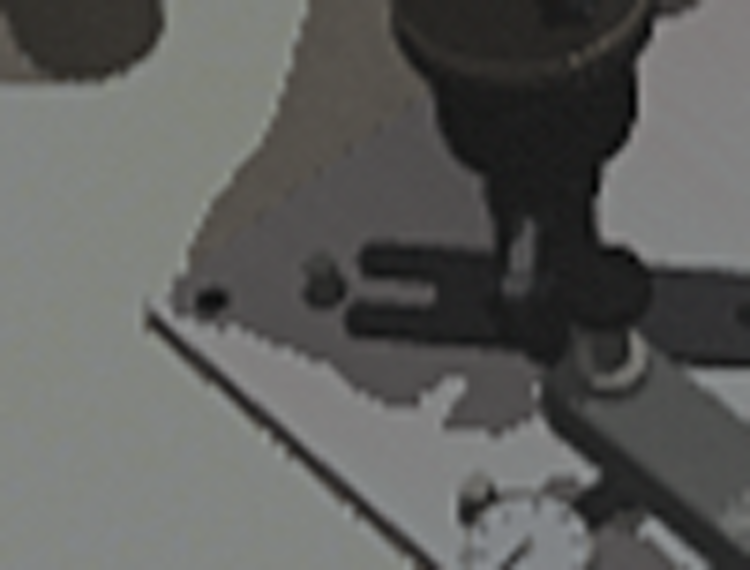

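View pics/z8side.png

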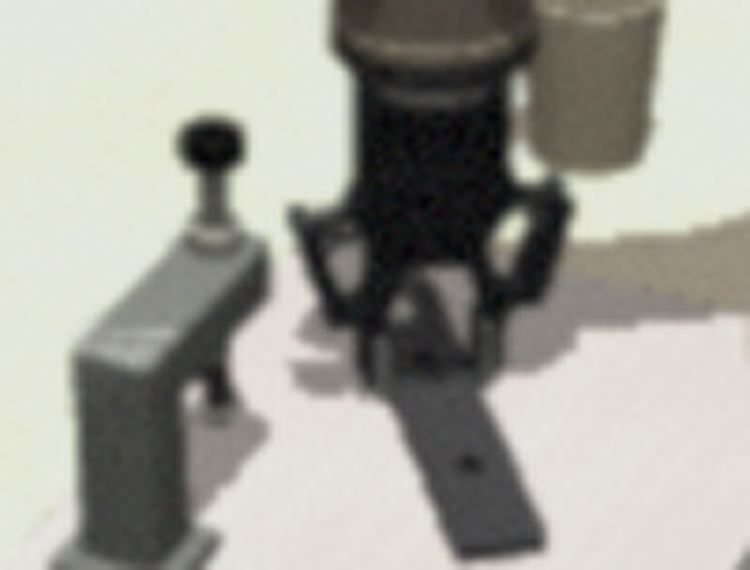

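View pics/w6.png

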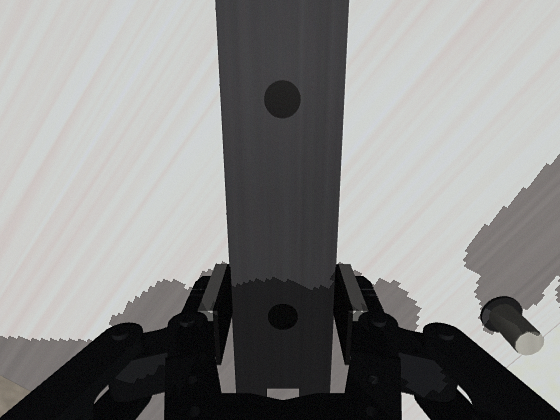

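Run:
```python
from h import *
p,d,M,K=load("w6")
cv2.imwrite("pics/z9.png",cv2.resize(p[280:370,460:560,::-1],None,fx=6,fy=6,interpolation=cv2.INTER_CUBIC))
g=p.mean(2)
for r in (20,60,140,200,250):
    row=g[r,200:370]; k=np.where(row<95)[0]; print(r,k.min()+200,k.max()+200)
    a=ray(k.min()+199.5,r,.026,M,K); b=ray(k.max()+200.5,r,.026,M,K); print((a+b)/2,np.linalg.norm(a-b))
print("stop top",ray(531,344,.039,M,K),"hole",ray(283,316,.026,M,K),ray(282,99,.026,M,K))
```

```text
20 217 347
[ 0.519  -0.0516  0.026 ] 0.04371015726558991
60 219 345
[ 0.5249 -0.0625  0.026 ] 0.04373102975114533
140 223 341
[ 0.538  -0.0864  0.026 ] 0.043777054689954735
200 226 338
[ 0.549  -0.1067  0.026 ] 0.04381592542427046
250 229 336
[ 0.5594 -0.1252  0.026 ] 0.04385164986525854
stop top [ 0.6641 -0.1083  0.039 ] hole [ 0.5745 -0.1525  0.026 ] [ 0.531  -0.0738  0.026 ]
```

View pics/z9.png

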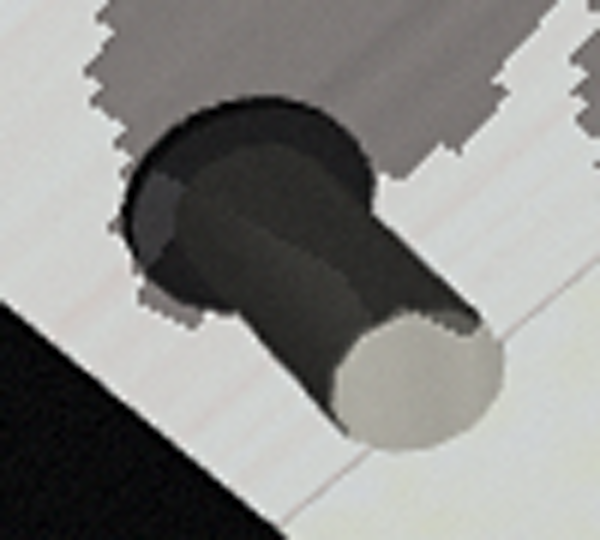

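Call:
jog_arm(series=[[150,0,4,-0.2,0],[150,0,9,-0.3,0],[150,0,14,-0.3,0],[150,0,19,-0.3,0],[150,0,24,-0.3,0],[150,0,29,-0.3,0],[150,0,33,-0.3,0],[150,0,36,-0.3,0]])

```text
t: 7.37
position: [0.5855, -0.1727, 0.0179]
eef_rot: [-3.043, -0.777, 0.003]
wrist_force: [-0.5, 1.3, -4.3]
grip_width: 0.508
```

Run:
```python
from h import *
s=st(); 
p,d,M,K=grab("scene","scene3")
c=proj([.606,-.20,.03],M,K).astype(int)
k=p[c[1]-38:c[1]+38,c[0]-50:c[0]+50,::-1]
cv2.imwrite("pics/z10.png",cv2.resize(k,None,fx=7.5,fy=7.5,interpolation=cv2.INTER_CUBIC))
p,d,M,K=grab("wrist","w7"); st()
print("hole-tool",ray(283,316,.026,M,K))
```

```text
{'t': np.float64(7.3667), 'position': array([ 0.5855, -0.1727,  0.0179]), 'eef_rot': array([-3.0429, -0.7773,  0.0031]), 'wrist_force': array([-0.4747,  1.2817, -4.3083]), 'grip_width': np.float64(0.5077), 'joint_pos': array([ 0.4556,  0.6071, -0.3579,  1.8808,  0.3112,  0.7105,  0.4181])}
{'t': np.float64(7.4667), 'position': array([ 0.5855, -0.1728,  0.0179]), 'eef_rot': array([-3.0433, -0.7768,  0.0027]), 'wrist_force': array([ 0.0094, -0.9957, -5.2633]), 'grip_width': np.float64(0.51), 'joint_pos': array([ 0.4556,  0.607 , -0.3577,  1.8809,  0.3113,  0.7102,  0.4178])}
hole-tool [ 0.5922 -0.1855  0.026 ]
```

View pics/z10.png

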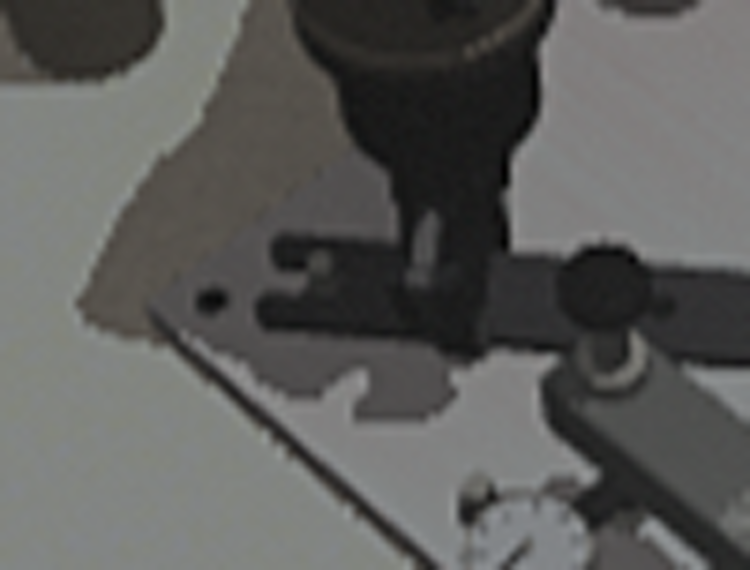

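View pics/w7.png

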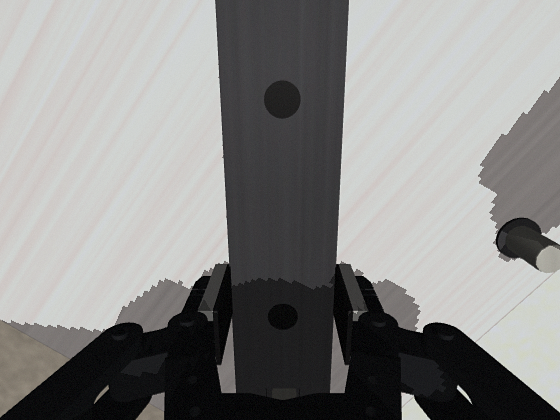

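Call:
jog_arm(series=[[150,0,0.3,0.2,0],[150,0,0.6,0.3,0],[150,0,1,0.4,0],[150,0,1.4,0.4,0],[150,0,1.8,0.4,0],[150,0,2.2,0.4,0],[150,0,2.6,0.4,0],[150,0,2.6,0.4,0]])

```text
t: 8.13
position: [0.5866, -0.1739, 0.0178]
eef_rot: [-3.042, -0.778, 0.003]
wrist_force: [-4.6, 5.7, 5.9]
grip_width: 0.506
```

Call:
jog_arm(series=[[150,0,0.6,-0.1,0],[150,0,1.2,-0.1,0],[150,0,1.8,-0.1,0],[150,0,2.2,-0.1,0],[150,0,2.6,-0.1,0],[150,0,3,-0.1,0],[150,0,3,-0.1,0],[150,0,3,-0.1,0]])

```text
t: 8.8
position: [0.5874, -0.1755, 0.0178]
eef_rot: [-3.04, -0.779, 0.005]
wrist_force: [-5.9, 6.6, 2.3]
grip_width: 0.507
```

Run:
```python
from h import *
s=st(); 
p,d,M,K=grab("wrist","w8"); st()
cv2.imwrite("pics/z11.png",cv2.resize(p[300:410,220:350,::-1],None,fx=5,fy=5,interpolation=cv2.INTER_CUBIC))
```

```text
{'t': np.float64(8.8), 'position': array([ 0.5874, -0.1755,  0.0178]), 'eef_rot': array([-3.0405, -0.7786,  0.0047]), 'wrist_force': array([-5.8578,  6.5723,  2.337 ]), 'grip_width': np.float64(0.5068), 'joint_pos': array([ 0.4601,  0.6113, -0.3589,  1.873 ,  0.3098,  0.716 ,  0.4257])}
{'t': np.float64(8.85), 'position': array([ 0.5875, -0.1755,  0.0179]), 'eef_rot': array([-3.0406, -0.7787,  0.0047]), 'wrist_force': array([-6.4172,  7.6543,  2.9626]), 'grip_width': np.float64(0.5085), 'joint_pos': array([ 0.4601,  0.6112, -0.3588,  1.8729,  0.3098,  0.716 ,  0.4257])}
```

View pics/z11.png

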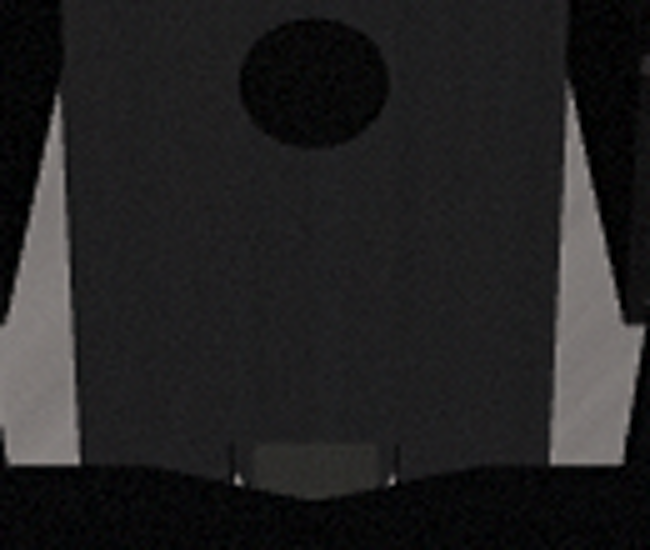

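Call:
jog_arm(series=[[150,0,0.6,-0.1,0],[150,0,1.0,-0.1,0],[150,0,1.4,-0.1,0],[150,0,1.8,-0.1,0],[150,0,2.2,-0.1,0],[150,0,2.2,-0.1,0],[150,0,2.2,-0.1,0],[150,0,2.2,-0.1,0]])

```text
t: 9.52
position: [0.5875, -0.1756, 0.0178]
eef_rot: [-3.038, -0.78, 0.007]
wrist_force: [-9.1, 11.6, 6.4]
grip_width: 0.507
```

Call:
jog_arm(series=[[90,0,0,0,0],[60,0,0,0,0],[60,0,0,0,0],[60,0,0,-10,0],[60,0,0,-40,0],[120,0,0,-70,0],[200,0,0,-80,0],[255,0,0,-80,0]])

```text
t: 10.18
position: [0.59, -0.1767, 0.1017]
eef_rot: [-3.041, -0.779, 0.0]
wrist_force: [0.5, -0.7, -0.1]
grip_width: 0.346
```

Run:
```python
from h import *
s=st(); 
p,d,M,K=grab("wrist","w9"); st()
go(.5387,-.1727,.09,118.8)
```

```text
{'t': np.float64(10.1833), 'position': array([ 0.59  , -0.1767,  0.1017]), 'eef_rot': array([-3.0411, -0.7795,  0.    ]), 'wrist_force': array([ 0.5148, -0.7085, -0.1109]), 'grip_width': np.float64(0.3462), 'joint_pos': array([ 0.4961,  0.5019, -0.4012,  1.8297,  0.2478,  0.8603,  0.4782])}
{'t': np.float64(10.2333), 'position': array([ 0.589 , -0.1765,  0.0999]), 'eef_rot': array([-3.0402, -0.7792,  0.003 ]), 'wrist_force': array([ 0.3416,  0.8745, -0.2619]), 'grip_width': np.float64(0.2569), 'joint_pos': array([ 0.4957,  0.5039, -0.4006,  1.8314,  0.2484,  0.8588,  0.4776])}
heading 28.75 tilt 0.21 shift [-42.2 -27.5  10. ] yaw -90.0
```

View pics/w9.png

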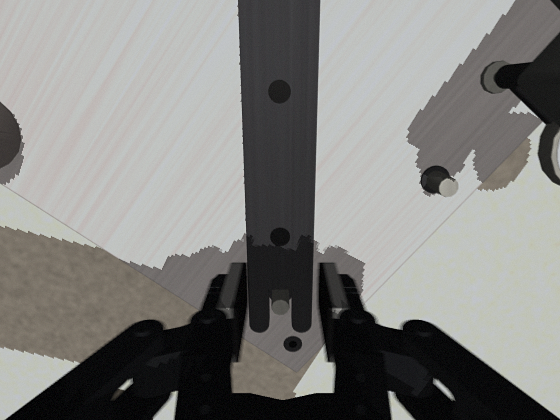

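Call:
jog_arm(series=[[255,-6,-4,0,-7],[255,-12,-8,0,-14],[255,-18,-12,0,-21],[255,-24,-16,0,-28],[255,-30,-20,0,-35],[255,-36,-24,0,-42],[255,-42,-27,0,-49],[255,-42,-27,0,-56]])

```text
t: 10.9
position: [0.5375, -0.1732, 0.0991]
eef_rot: [-2.311, -2.121, 0.002]
wrist_force: [0.8, -0.1, 0.2]
grip_width: 0.0
```

Run:
```python
from h import *
st()
go(.5387,-.1727,.09,118.8)
```

```text
{'t': np.float64(10.9), 'position': array([ 0.5375, -0.1732,  0.0991]), 'eef_rot': array([-2.3109, -2.1206,  0.0025]), 'wrist_force': array([ 0.7879, -0.107 ,  0.1757]), 'grip_width': np.float64(0.0002), 'joint_pos': array([ 0.7072,  0.4812, -0.6386,  1.9344,  0.3728,  0.8508,  1.3564])}
heading 85.08 tilt 0.31 shift [0.6 1.2 9.1] yaw -33.7
```

Call:
jog_arm(series=[[255,0.5,1,0,-7],[255,0.5,1,0,-14],[255,0.5,1,10,-21],[255,0.5,1,30,-28],[255,0.5,1,50,-34],[255,0.5,1,60,-34],[255,0.5,1,65,-34],[255,0.5,1,65,-34]])

```text
t: 11.57
position: [0.5375, -0.1724, 0.033]
eef_rot: [-1.594, -2.699, 0.0]
wrist_force: [-0.0, -0.7, 1.0]
grip_width: 0.002
```

Run:
```python
from h import *
st()
p,d,M,K=grab("wrist","w10"); st()
go(.5387,-.1727,.021,118.8)
```

```text
{'t': np.float64(11.5667), 'position': array([ 0.5375, -0.1724,  0.033 ]), 'eef_rot': array([-1.5938, -2.6986,  0.0002]), 'wrist_force': array([-0.0413, -0.7379,  0.9902]), 'grip_width': np.float64(0.0022), 'joint_pos': array([ 0.7511,  0.6096, -0.7087,  1.9624,  0.5542,  0.7798,  1.7958])}
{'t': np.float64(11.6167), 'position': array([ 0.5381, -0.1725,  0.034 ]), 'eef_rot': array([-1.5934, -2.7004, -0.    ]), 'wrist_force': array([0.2372, 0.1523, 0.06  ]), 'grip_width': np.float64(-0.0022), 'joint_pos': array([ 0.7513,  0.6083, -0.7094,  1.9617,  0.5538,  0.7804,  1.7967])}
heading 118.91 tilt 0.35 shift [-0.6  0.4 13. ] yaw 0.1
```

View pics/w10.png

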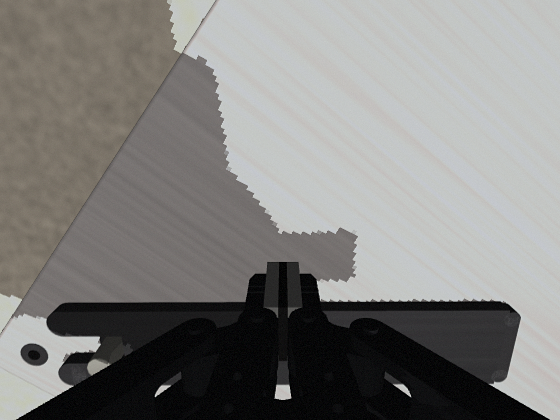

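```bash
cat >> h.py <<'E'
PIN=np.array([.6155,-.2276])
def arc(thetas,offs,r=.085,z=.021):
    T=tool()
    h=np.degrees(np.arctan2(T[1,0],T[0,0]))
    for t,o in zip(thetas,offs):
        a=np.radians(t); u=np.array([np.cos(a),np.sin(a)]); n=np.array([-u[1],u[0]])
        X=np.r_[PIN+r*u+o*n,z]; s=T[:3,:3].T@(X-T[:3,3])*1000
        print("th %.1f off %.4f -> [%.1f, %.1f, %.1f, %.1f]"%(t,o,*s,h-t))
E
python3 - <<'E'
from h import *
arc([118.8,118.8,118.8,117,114,111,108,105],[.041,.041,.037,.034,.033,.033,.033,.033])
E
```

```text
th 118.8 off 0.0410 -> [-0.7, 0.3, 13.0, 0.1]
th 118.8 off 0.0410 -> [-0.7, 0.3, 13.0, 0.1]
th 118.8 off 0.0370 -> [-0.7, 4.3, 12.9, 0.1]
th 117.0 off 0.0340 -> [0.3, 10.0, 12.9, 1.9]
th 114.0 off 0.0330 -> [1.8, 15.5, 12.9, 4.9]
th 111.0 off 0.0330 -> [3.0, 20.1, 12.9, 7.9]
th 108.0 off 0.0330 -> [4.0, 24.8, 12.9, 10.9]
th 105.0 off 0.0330 -> [4.7, 29.5, 12.9, 13.9]
```

Call:
jog_arm(series=[[255,-0.7,0.3,8,0],[255,-0.7,0.3,12.5,0],[255,-0.7,4,13,0],[255,0,8,13,1.5],[255,0.8,11,13,3],[255,1.5,14,13,4.5],[255,2.3,17,13,6],[255,3,20,13,8]])

```text
t: 12.28
position: [0.5535, -0.1606, 0.0209]
eef_rot: [-1.78, -2.58, 0.003]
wrist_force: [-5.4, -3.5, 1.0]
grip_width: 0.002
```

Run:
```python
from h import *
st()
p,d,M,K=grab("wrist","w11"); st()
arc([109,107,105,103,101,99,97,95],[.033]*8)
```

```text
{'t': np.float64(12.2833), 'position': array([ 0.5535, -0.1606,  0.0209]), 'eef_rot': array([-1.7803, -2.58  ,  0.0034]), 'wrist_force': array([-5.4171, -3.4783,  1.0394]), 'grip_width': np.float64(0.0023), 'joint_pos': array([ 0.6824,  0.6303, -0.6599,  1.9414,  0.5478,  0.7634,  1.6382])}
{'t': np.float64(12.3333), 'position': array([ 0.5542, -0.16  ,  0.021 ]), 'eef_rot': array([-1.7839, -2.5782,  0.0022]), 'wrist_force': array([-1.7649, -1.1946, -1.6065]), 'grip_width': np.float64(0.0027), 'joint_pos': array([ 0.6812,  0.6302, -0.6597,  1.9409,  0.5472,  0.7629,  1.6352])}
th 109.0 off 0.0330 -> [1.0, 3.0, 0.0, 1.6]
th 107.0 off 0.0330 -> [2.0, 6.0, 0.0, 3.6]
th 105.0 off 0.0330 -> [2.9, 9.1, -0.0, 5.6]
th 103.0 off 0.0330 -> [3.7, 12.2, -0.0, 7.6]
th 101.0 off 0.0330 -> [4.4, 15.3, -0.0, 9.6]
th 99.0 off 0.0330 -> [5.0, 18.4, -0.0, 11.6]
th 97.0 off 0.0330 -> [5.5, 21.5, -0.1, 13.6]
th 95.0 off 0.0330 -> [5.8, 24.7, -0.1, 15.6]
```

View pics/w11.png

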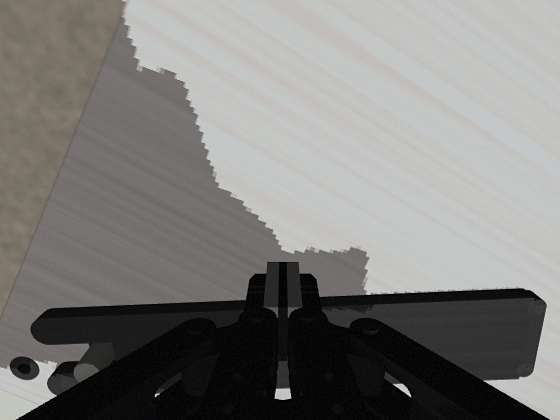

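Call:
jog_arm(series=[[255,1,3,0,1.6],[255,1.9,6,0,3.6],[255,2.7,9,0,5.6],[255,3.5,12,0,7.6],[255,4.2,15,0,9.6],[255,4.8,18,0,11.6],[255,5,20,0,12.6],[255,5,20,0,12.6]])

```text
t: 13.0
position: [0.5707, -0.1481, 0.0209]
eef_rot: [-2.057, -2.366, 0.005]
wrist_force: [-4.1, -0.3, 0.3]
grip_width: -0.003
```

Run:
```python
from h import *
st()
p,d,M,K=grab("wrist","w12"); st()
p2,d2,M2,K2=grab("scene","scene4"); 
cv2.imwrite("pics/z12.png",cv2.resize(p2[185:285,165:299,::-1],None,fx=5.9,fy=5.9,interpolation=cv2.INTER_CUBIC))
arc([98,96,94,92,90,88,86,84],[.033]*8)
```

```text
{'t': np.float64(13.0), 'position': array([ 0.5707, -0.1481,  0.0209]), 'eef_rot': array([-2.0567, -2.3655,  0.0051]), 'wrist_force': array([-4.0857, -0.2537,  0.2869]), 'grip_width': np.float64(-0.0033), 'joint_pos': array([ 0.6112,  0.6313, -0.6061,  1.9127,  0.5062,  0.7624,  1.4273])}
{'t': np.float64(13.05), 'position': array([ 0.5707, -0.1481,  0.0209]), 'eef_rot': array([-2.0554, -2.3668,  0.0047]), 'wrist_force': array([-4.0904, -1.013 , -0.0598]), 'grip_width': np.float64(0.0004), 'joint_pos': array([ 0.6115,  0.6313, -0.6063,  1.9129,  0.5064,  0.7621,  1.4284])}
th 98.0 off 0.0330 -> [0.1, 0.2, -0.1, 0.1]
th 96.0 off 0.0330 -> [1.2, 3.2, -0.1, 2.1]
th 94.0 off 0.0330 -> [2.1, 6.3, -0.1, 4.1]
th 92.0 off 0.0330 -> [3.0, 9.3, -0.1, 6.1]
th 90.0 off 0.0330 -> [3.8, 12.4, -0.2, 8.1]
th 88.0 off 0.0330 -> [4.5, 15.5, -0.2, 10.1]
th 86.0 off 0.0330 -> [5.0, 18.6, -0.2, 12.1]
th 84.0 off 0.0330 -> [5.5, 21.8, -0.2, 14.1]
```

View pics/w12.png

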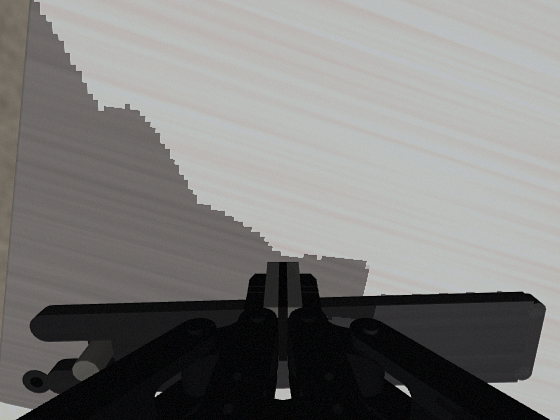

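View pics/z12.png

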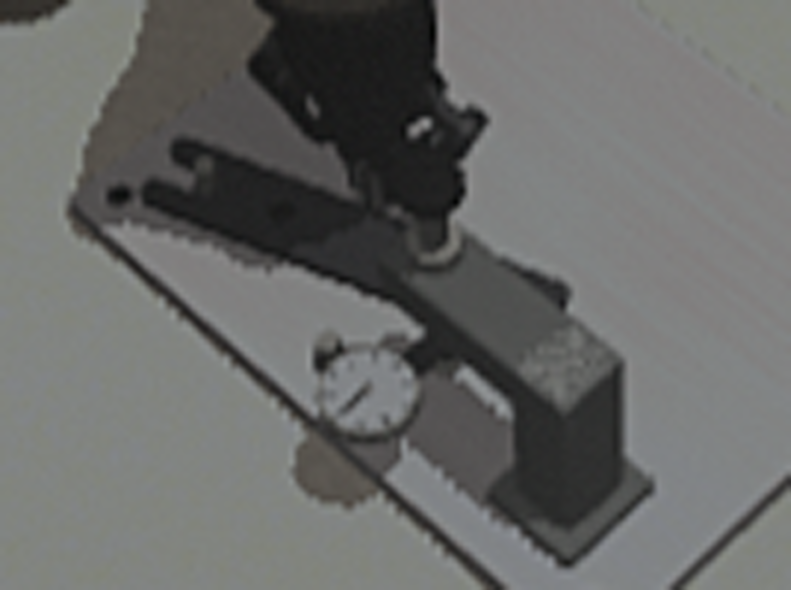

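Call:
jog_arm(series=[[255,0.8,2,0,1.5],[255,1.5,5,0,3.3],[255,2.3,8,0,5.2],[255,3.1,11,0,7.1],[255,3.8,14,0,9],[255,4.3,16,0,10.4],[255,4.6,17.5,0,11.4],[255,4.6,17.5,0,11.4]])

```text
t: 13.77
position: [0.5867, -0.1409, 0.0208]
eef_rot: [-2.28, -2.15, 0.007]
wrist_force: [-7.6, 0.1, 2.8]
grip_width: 0.002
```

Run:
```python
from h import *
st()
p,d,M,K=grab("wrist","w13"); st()
arc([86,85,84,83,82,81,80],[.033]*8)
a=ray(75,306,.026,M,K)
```

```text
{'t': np.float64(13.7667), 'position': array([ 0.5867, -0.1409,  0.0208]), 'eef_rot': array([-2.2804, -2.15  ,  0.0073]), 'wrist_force': array([-7.5579,  0.1095,  2.7665]), 'grip_width': np.float64(0.0016), 'joint_pos': array([ 0.5542,  0.6363, -0.5576,  1.8818,  0.4686,  0.7657,  1.2485])}
{'t': np.float64(13.8167), 'position': array([ 0.5867, -0.1409,  0.0208]), 'eef_rot': array([-2.2794, -2.1511,  0.0071]), 'wrist_force': array([-8.1399,  0.3299,  4.6706]), 'grip_width': np.float64(-0.0014), 'joint_pos': array([ 0.5544,  0.6363, -0.5578,  1.8819,  0.4688,  0.7655,  1.2493])}
th 86.0 off 0.0330 -> [0.5, 1.7, -0.3, 0.7]
th 85.0 off 0.0330 -> [1.0, 3.2, -0.3, 1.7]
th 84.0 off 0.0330 -> [1.6, 4.7, -0.3, 2.7]
th 83.0 off 0.0330 -> [2.1, 6.3, -0.3, 3.7]
th 82.0 off 0.0330 -> [2.5, 7.8, -0.3, 4.7]
th 81.0 off 0.0330 -> [3.0, 9.3, -0.3, 5.7]
th 80.0 off 0.0330 -> [3.4, 10.8, -0.3, 6.7]
```

View pics/w13.png

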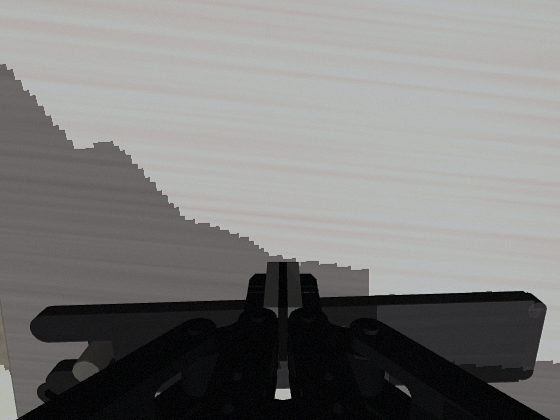

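Call:
jog_arm(series=[[255,0.2,0.8,-0.5,0.4],[255,0.4,1.6,-0.5,0.8],[255,0.7,2.4,-0.5,1.3],[255,1,3.2,-0.5,1.7],[255,1.2,4,-0.5,2.2],[255,1.5,4.8,-0.5,2.6],[255,1.5,4.8,-0.5,2.6],[255,1.5,4.8,-0.5,2.6]])

```text
t: 14.48
position: [0.5919, -0.1396, 0.0213]
eef_rot: [-2.328, -2.099, 0.007]
wrist_force: [-2.5, 0.6, -1.5]
grip_width: -0.001
```

Run:
```python
from h import *
st()
arc([85,84,83,82,81,80],[.033]*8,z=.0215)
p2,d2,M2,K2=grab("scene","scene5"); 
cv2.imwrite("pics/z13.png",cv2.resize(p2[185:285,165:299,::-1],None,fx=5.9,fy=5.9,interpolation=cv2.INTER_CUBIC))
```

```text
{'t': np.float64(14.4833), 'position': array([ 0.5919, -0.1396,  0.0213]), 'eef_rot': array([-2.3278, -2.0992,  0.0068]), 'wrist_force': array([-2.5013,  0.6073, -1.5489]), 'grip_width': np.float64(-0.0014), 'joint_pos': array([ 0.5416,  0.6384, -0.5469,  1.8716,  0.4597,  0.7682,  1.2097])}
th 85.0 off 0.0330 -> [-0.6, -1.8, -0.2, -0.9]
th 84.0 off 0.0330 -> [-0.0, -0.3, -0.2, 0.1]
th 83.0 off 0.0330 -> [0.5, 1.2, -0.2, 1.1]
th 82.0 off 0.0330 -> [1.1, 2.7, -0.2, 2.1]
th 81.0 off 0.0330 -> [1.6, 4.2, -0.2, 3.1]
th 80.0 off 0.0330 -> [2.0, 5.7, -0.2, 4.1]
```

View pics/z13.png

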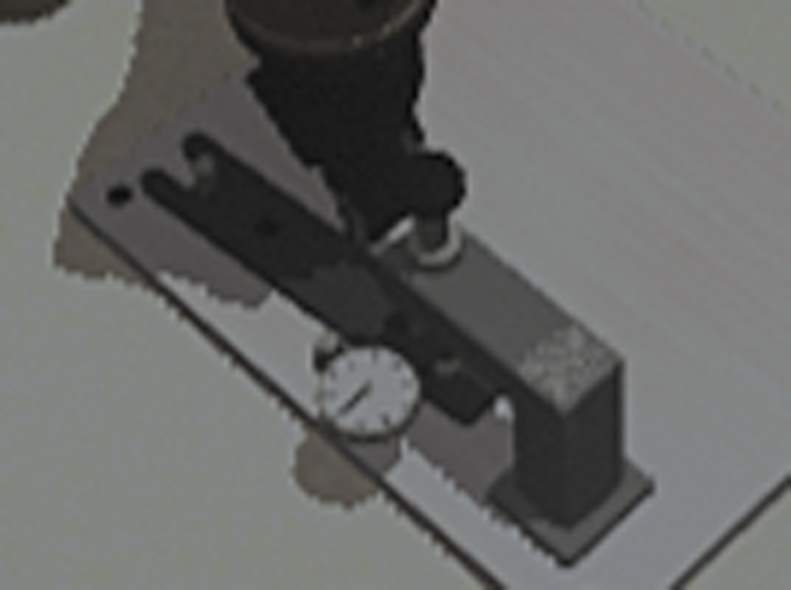

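Call:
jog_arm(series=[[255,0.1,0.5,0,0.3],[255,0.3,1,0,0.6],[255,0.4,1.4,0,0.9],[255,0.5,1.8,0,1.2],[255,0.6,2.2,0,1.4],[255,0.6,2.4,0,1.6],[255,0.6,2.4,0,1.6],[255,0.6,2.4,0,1.6]])

```text
t: 15.2
position: [0.5942, -0.1391, 0.0213]
eef_rot: [-2.357, -2.066, 0.007]
wrist_force: [-5.1, 2.5, -0.8]
grip_width: 0.0
```

Call:
jog_arm(series=[[255,0.1,0.4,0,0.2],[255,0.2,0.8,0,0.4],[255,0.3,1.2,0,0.6],[255,0.4,1.5,0,0.6],[255,0.4,1.5,0,0.6],[255,0.4,1.5,0,0.6],[255,0.4,1.5,0,0.6],[255,0.4,1.5,0,0.6]])

```text
t: 15.87
position: [0.5956, -0.1388, 0.0212]
eef_rot: [-2.368, -2.053, 0.008]
wrist_force: [-5.5, 2.0, 0.5]
grip_width: -0.002
```

Run:
```python
from h import *
st()
p,d,M,K=grab("side","s5")
cv2.imwrite("pics/z14.png",cv2.resize(p[170:260,215:335,::-1],None,fx=6.5,fy=6.5,interpolation=cv2.INTER_CUBIC))
```

```text
{'t': np.float64(15.8667), 'position': array([ 0.5956, -0.1388,  0.0212]), 'eef_rot': array([-2.3677, -2.0534,  0.0076]), 'wrist_force': array([-5.5157,  2.0292,  0.4953]), 'grip_width': np.float64(-0.0016), 'joint_pos': array([ 0.5311,  0.6406, -0.5373,  1.8634,  0.4521,  0.7704,  1.1763])}
```

View pics/z14.png

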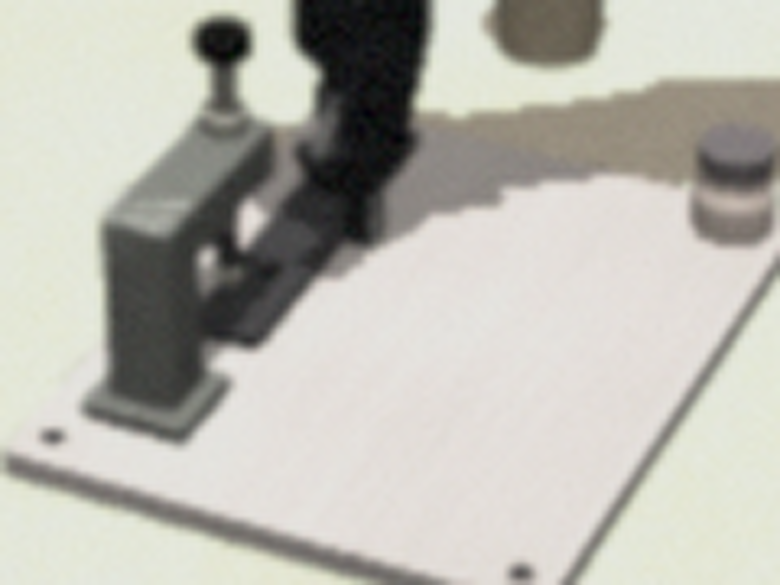

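Call:
jog_arm(series=[[255,0.1,0.4,0,0],[255,0.2,0.8,0,0.2],[255,0.3,1.2,0,0.2],[255,0.3,1.4,0,0.2],[255,0.3,1.4,0,0.2],[255,0.3,1.4,0,0.2],[255,0.3,1.4,0,0.2],[255,0.3,1.4,0,0.2]])

```text
t: 16.58
position: [0.5968, -0.1386, 0.0212]
eef_rot: [-2.371, -2.049, 0.008]
wrist_force: [-5.6, 1.9, 0.1]
grip_width: -0.001
```

Call:
jog_arm(series=[[255,0.1,0.4,0,0],[255,0.2,0.8,0,0.2],[255,0.3,1.2,0,0.2],[255,0.3,1.4,0,0.2],[255,0.3,1.4,0,0.2],[255,0.3,1.4,0,0.2],[255,0.3,1.4,0,0.2],[255,0.3,1.4,0,0.2]])

```text
t: 17.25
position: [0.5972, -0.1386, 0.0211]
eef_rot: [-2.374, -2.043, 0.011]
wrist_force: [-9.4, 2.2, 3.8]
grip_width: -0.0
```

Run:
```python
from h import *
st()
p,d,M,K=grab("wrist","w14")
p,d,M,K=grab("scene","scene6")
cv2.imwrite("pics/z15.png",cv2.resize(p[185:285,165:299,::-1],None,fx=5.9,fy=5.9,interpolation=cv2.INTER_CUBIC))
```

```text
{'t': np.float64(17.25), 'position': array([ 0.5972, -0.1386,  0.0211]), 'eef_rot': array([-2.3745, -2.0433,  0.0107]), 'wrist_force': array([-9.4192,  2.1538,  3.8254]), 'grip_width': np.float64(-0.0002), 'joint_pos': array([ 0.5276,  0.6432, -0.535 ,  1.8581,  0.4503,  0.7749,  1.1698])}
```

View pics/w14.png

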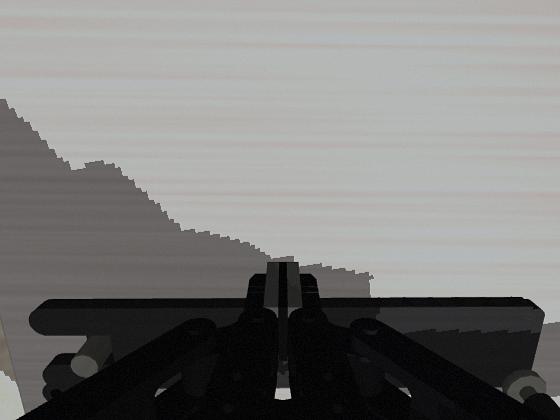

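View pics/z15.png

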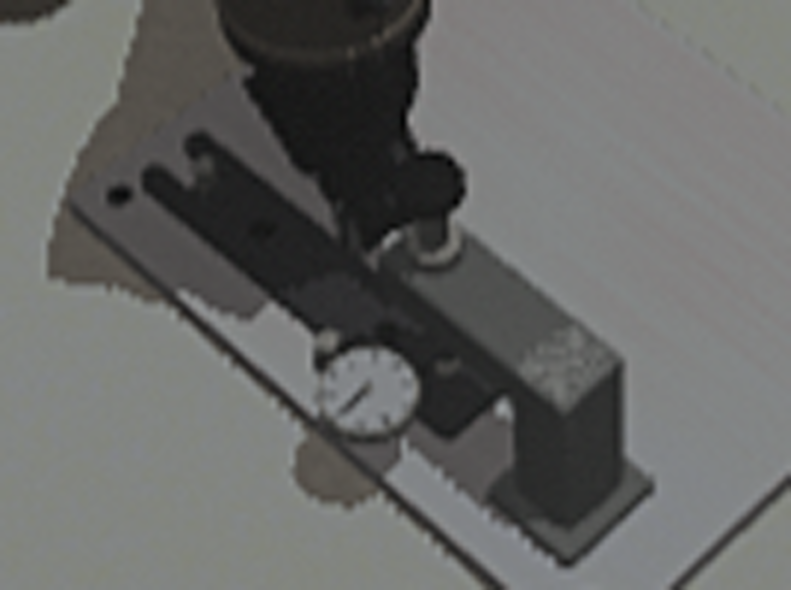

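Call:
jog_arm(series=[[255,0,0.6,-0.3,0],[255,0,1.2,-0.3,0],[255,0,1.6,-0.3,0],[255,0,1.8,-0.3,0],[255,0,1.8,-0.3,0],[255,0,1.8,-0.3,0],[255,0,1.8,-0.3,0],[255,0,1.8,-0.3,0]])

```text
t: 18.02
position: [0.5974, -0.1386, 0.0211]
eef_rot: [-2.373, -2.042, 0.014]
wrist_force: [-14.1, 2.8, 4.7]
grip_width: 0.005
```

Run:
```python
from h import *
st(); T=tool(); print(np.degrees(np.arctan2(T[1,0],T[0,0])))
```

```text
{'t': np.float64(18.0167), 'position': array([ 0.5974, -0.1386,  0.0211]), 'eef_rot': array([-2.3732, -2.0418,  0.0145]), 'wrist_force': array([-14.0757,   2.8164,   4.6575]), 'grip_width': np.float64(0.0047), 'joint_pos': array([ 0.5269,  0.6446, -0.5349,  1.8552,  0.4493,  0.7794,  1.1704])}
81.41426434364851
```

Call:
jog_arm(series=[[255,0,-8,0,0],[255,0,-20,0,0],[255,0,-30,-20,0],[255,0,-30,-55,0],[255,0,-30,-95,0],[255,0,-30,-135,0],[255,0,-30,-175,0],[255,0,-30,-210,0]])

```text
t: 18.68
position: [0.5713, -0.1345, 0.2348]
eef_rot: [-2.375, -2.043, 0.011]
wrist_force: [1.5, 0.2, 0.3]
grip_width: -0.001
```

Run:
```python
from h import *
st(); camera("wrist"); p,d,M,K=grab("wrist","w15"); st()
p2,d2,M2,K2=load("w2"); c=p2[130:215,360:460]
cv2.imwrite("pics/z16.png",cv2.resize(c[:,:,::-1],None,fx=6,fy=6,interpolation=cv2.INTER_CUBIC))
go(.6449,-.05,.235,-99)
```

```text
{'t': np.float64(18.6833), 'position': array([ 0.5713, -0.1345,  0.2348]), 'eef_rot': array([-2.3752, -2.0434,  0.0115]), 'wrist_force': array([1.511 , 0.1585, 0.254 ]), 'grip_width': np.float64(-0.0011), 'joint_pos': array([ 0.6513,  0.3558, -0.6622,  1.7636,  0.2393,  1.1157,  1.3319])}
{'t': np.float64(18.7833), 'position': array([ 0.5738, -0.1347,  0.238 ]), 'eef_rot': array([-2.3802, -2.0469,  0.0056]), 'wrist_force': array([0.7323, 0.8909, 0.1971]), 'grip_width': np.float64(-0.0047), 'joint_pos': array([ 0.6511,  0.3529, -0.6627,  1.7599,  0.2398,  1.115 ,  1.3314])}
heading 81.39 tilt 0.24 shift [94.4 57.7  2.7] yaw -179.6
```

View pics/w15.png

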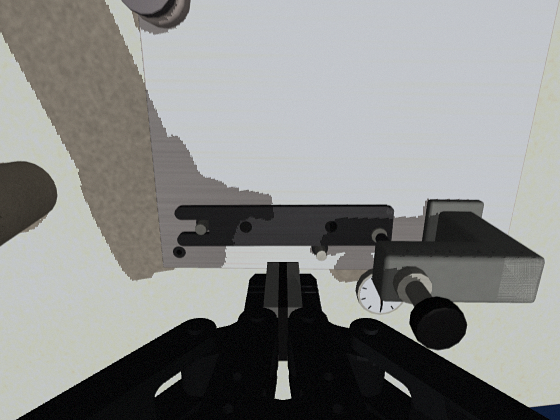

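View pics/z16.png

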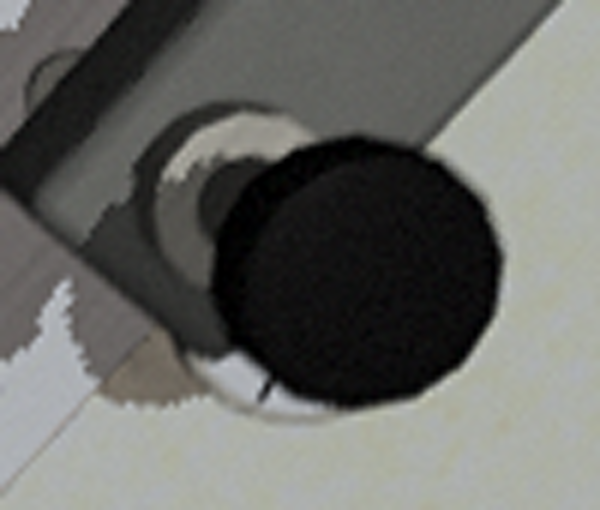

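Run:
```python
from h import *
p2,d2,M2,K2=load("w2"); print("knob",ray(360+375/6,130+278/6,.205,M2,K2))
p,d,M,K=load("w15"); print("knob15",ray(440,325,.205,M,K))
cv2.imwrite("pics/z17.png",cv2.resize(p[195:275,165:345,::-1],None,fx=4.4,fy=4.4,interpolation=cv2.INTER_CUBIC))
```

```text
knob [ 0.6419 -0.0494  0.205 ]
knob15 [ 0.6371 -0.0526  0.205 ]
```

View pics/z17.png

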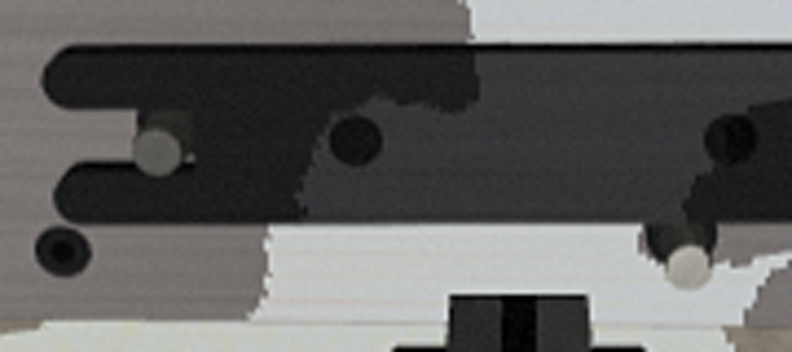

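Run:
```python
from h import *
p,d,M,K=load("w15")
f=lambda u,v,z: ray(165+(u-2)/4.4,195+(v-2)/4.4,z,M,K)
pin=f(157,152,.039); stp=f(688,267,.039)
a=f(200,221,.026); b=f(600,221,.026); u=(b-a)/np.linalg.norm(b-a); n=np.array([-u[1],u[0],0])
slot=f(195,150,.026)
print("pin",pin,"stop",stp,"heading",np.degrees(np.arctan2(u[1],u[0])))
print("pin-to-slotbottom (expect .006)",(slot-pin)@u,"edge y of stop rel -y edge (expect -.006)",(stp-a)@n,"pin vs edge (.022)",(pin-a)@n)
st(); go(.643,-.050,.235,-99)
```

```text
pin [ 0.616  -0.2271  0.039 ] stop [ 0.6636 -0.1087  0.039 ] heading 81.38387098513533
pin-to-slotbottom (expect .006) 0.006009082182330773 edge y of stop rel -y edge (expect -.006) -0.006141958786702203 pin vs edge (.022) 0.023174714550810695
{'t': np.float64(18.7833), 'position': array([ 0.5738, -0.1347,  0.238 ]), 'eef_rot': array([-2.3802, -2.0469,  0.0056]), 'wrist_force': array([0.7323, 0.8909, 0.1971]), 'grip_width': np.float64(-0.0047), 'joint_pos': array([ 0.6511,  0.3529, -0.6627,  1.7599,  0.2398,  1.115 ,  1.3314])}
heading 81.39 tilt 0.24 shift [94.1 55.8  2.7] yaw -179.6
```

Call:
jog_arm(series=[[255,12,7,-12,7],[255,24,14,-20,14],[255,36,21,-20,21],[255,48,28,-20,28],[255,60,35,-20,35],[255,72,42,-20,42],[255,84,49,-20,49],[255,94,56,-20,56]])

```text
t: 19.45
position: [0.644, -0.0493, 0.2578]
eef_rot: [3.067, 0.681, -0.005]
wrist_force: [0.4, 0.3, -0.1]
grip_width: -0.0
```

Call:
jog_arm(series=[[255,0,0,0,7],[255,0,0,0,14],[255,0,0,0,21],[255,0,0,0,28],[255,0,0,0,35],[255,0,0,0,42],[255,0,0,0,49],[255,0,0,0,56]])

```text
t: 20.12
position: [0.6444, -0.0494, 0.2579]
eef_rot: [3.024, -0.847, -0.002]
wrist_force: [-0.5, 0.4, -0.3]
grip_width: -0.0
```

Call:
jog_arm(series=[[255,0,0,0,7],[255,0,0,0,14],[255,0,0,0,21],[255,0,0,0,28],[255,0,0,0,35],[255,0,0,0,42],[255,0,0,0,49],[255,0,0,0,56]])

```text
t: 20.78
position: [0.6447, -0.0494, 0.2581]
eef_rot: [2.266, -2.175, 0.001]
wrist_force: [0.7, -0.1, 0.0]
grip_width: -0.0
```

Run:
```python
from h import *
st(); p,d,M,K=grab("wrist","w16"); st(); go(.643,-.050,.215,-99)
```

```text
{'t': np.float64(20.7833), 'position': array([ 0.6447, -0.0494,  0.2581]), 'eef_rot': array([ 2.2655, -2.1753,  0.0013]), 'wrist_force': array([ 0.7064, -0.1199,  0.0379]), 'grip_width': np.float64(-0.0004), 'joint_pos': array([ 0.079 ,  0.3632, -0.1343,  1.6348,  0.0535,  1.1471, -1.5988])}
{'t': np.float64(20.8333), 'position': array([ 0.6447, -0.0494,  0.2581]), 'eef_rot': array([ 2.2548, -2.1864,  0.0012]), 'wrist_force': array([ 0.5049, -0.5942,  0.0882]), 'grip_width': np.float64(0.0037), 'joint_pos': array([ 0.0779,  0.3632, -0.1328,  1.6349,  0.0528,  1.147 , -1.6081])}
heading -88.24 tilt 0.06 shift [ 0.5  1.7 43.1] yaw 10.8
```

View pics/w16.png

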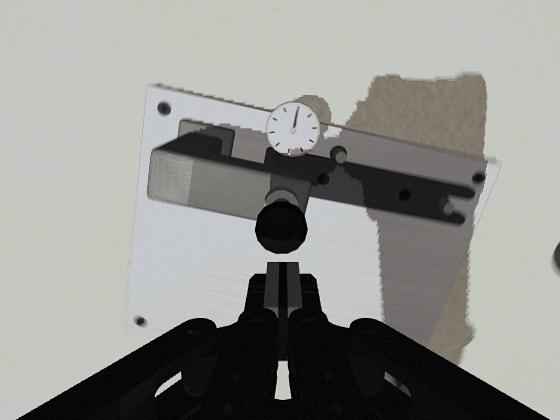

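Run:
```python
from h import *
p,d,M,K=load("w16"); print(ray(281,229,.205,M,K), d[229,281], cloud(d,M,K)[229,281])
```

```text
[ 0.6482 -0.0494  0.205 ] 0.21588135 [ 0.646  -0.0495  0.1995]
```

Call:
jog_arm(series=[[255,0,0,12,0],[255,0,0,24,0],[255,0,0,36,0],[255,0,0,44,0],[255,0,0,47,0],[255,0,0,49,0],[255,0,0,50,0],[255,0,0,50,0]])

```text
t: 21.5
position: [0.6448, -0.0495, 0.2082]
eef_rot: [2.255, -2.186, 0.001]
wrist_force: [-0.6, 0.0, -0.2]
grip_width: -0.001
```

Call:
jog_arm(series=[[255,0,0,2,0],[255,0,0,4,0],[255,0,0,6,0],[255,0,0,8,0],[255,0,0,10,0],[255,0,0,12,0],[255,0,0,14,0],[255,0,0,14,0]])

```text
t: 22.17
position: [0.6449, -0.0495, 0.1942]
eef_rot: [2.255, -2.186, 0.002]
wrist_force: [-0.7, -0.5, 1.5]
grip_width: -0.001
```

Run:
```python
from h import *
st(); p,d,M,K=grab("wrist","w17")
```

```text
{'t': np.float64(22.1667), 'position': array([ 0.6449, -0.0495,  0.1942]), 'eef_rot': array([ 2.2555, -2.1863,  0.0017]), 'wrist_force': array([-0.6979, -0.4786,  1.5434]), 'grip_width': np.float64(-0.0006), 'joint_pos': array([ 0.077 ,  0.4174, -0.1323,  1.7009,  0.0638,  1.027 , -1.6168])}
```

View pics/w17.png

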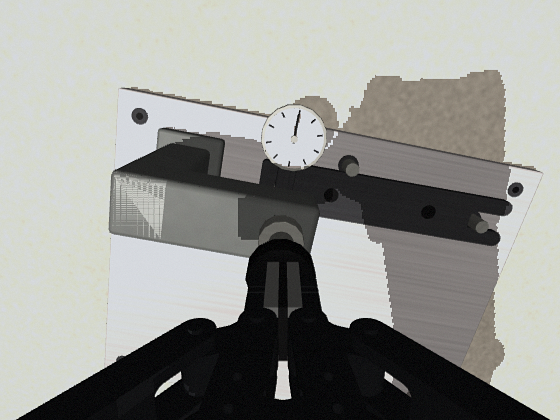

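Call:
jog_arm(series=[[255,0,0,1.5,0],[255,0,0,3,0],[255,0,0,4.5,0],[255,0,0,6,0],[255,0,0,7.5,0],[255,0,0,9,0],[255,0,0,10.5,0],[255,0,0,12,0]])

```text
t: 22.88
position: [0.6449, -0.0495, 0.1826]
eef_rot: [2.256, -2.186, 0.002]
wrist_force: [-2.4, -0.2, 7.1]
grip_width: -0.0
```

Run:
```python
from h import *
st(); p,d,M,K=grab("wrist","w18"); st()
cv2.imwrite("pics/z18.png",cv2.resize(p[90:190,240:350,::-1],None,fx=5,fy=5,interpolation=cv2.INTER_CUBIC))
```

```text
{'t': np.float64(22.8833), 'position': array([ 0.6449, -0.0495,  0.1826]), 'eef_rot': array([ 2.2555, -2.1864,  0.002 ]), 'wrist_force': array([-2.3586, -0.1607,  7.0542]), 'grip_width': np.float64(-0.0002), 'joint_pos': array([ 0.0766,  0.4285, -0.132 ,  1.7116,  0.0662,  1.0051, -1.6187])}
{'t': np.float64(22.9333), 'position': array([ 0.6449, -0.0495,  0.1823]), 'eef_rot': array([ 2.2555, -2.1864,  0.0019]), 'wrist_force': array([-1.4238,  0.89  ,  4.8332]), 'grip_width': np.float64(-0.0013), 'joint_pos': array([ 0.0766,  0.4288, -0.132 ,  1.7118,  0.0662,  1.0047, -1.6187])}
```

View pics/z18.png

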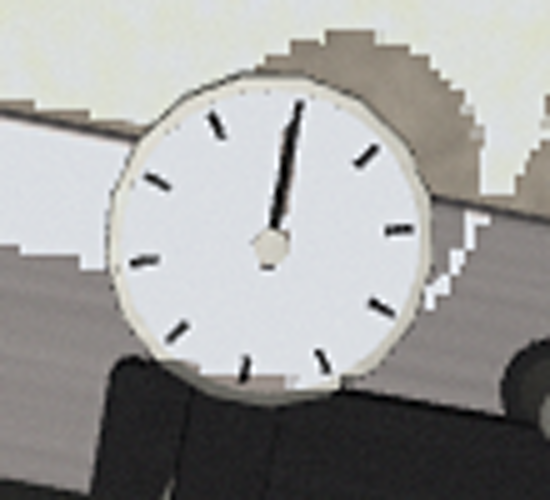

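Call:
jog_arm(series=[[255,0,0,0.5,0],[255,0,0,1,0],[255,0,0,1.5,0],[255,0,0,2,0],[255,0,0,2.5,0],[255,0,0,3,0],[255,0,0,3,0],[255,0,0,3,0]])

```text
t: 23.6
position: [0.6449, -0.0495, 0.1796]
eef_rot: [2.256, -2.186, 0.002]
wrist_force: [-3.4, 0.3, 5.9]
grip_width: 0.0
```

Run:
```python
from h import *
st(); p,d,M,K=grab("wrist","w19"); st()
cv2.imwrite("pics/z19.png",cv2.resize(p[90:190,240:350,::-1],None,fx=5,fy=5,interpolation=cv2.INTER_CUBIC))
```

```text
{'t': np.float64(23.6), 'position': array([ 0.6449, -0.0495,  0.1796]), 'eef_rot': array([ 2.2555, -2.1865,  0.0021]), 'wrist_force': array([-3.4211,  0.2554,  5.9498]), 'grip_width': np.float64(0.0002), 'joint_pos': array([ 0.0765,  0.4314, -0.1319,  1.7142,  0.0667,  0.9995, -1.6192])}
{'t': np.float64(23.65), 'position': array([ 0.6449, -0.0495,  0.1796]), 'eef_rot': array([ 2.2555, -2.1864,  0.0021]), 'wrist_force': array([-1.8227,  0.1358,  5.3956]), 'grip_width': np.float64(-0.0004), 'joint_pos': array([ 0.0765,  0.4315, -0.1319,  1.7142,  0.0668,  0.9995, -1.6193])}
```

View pics/z19.png

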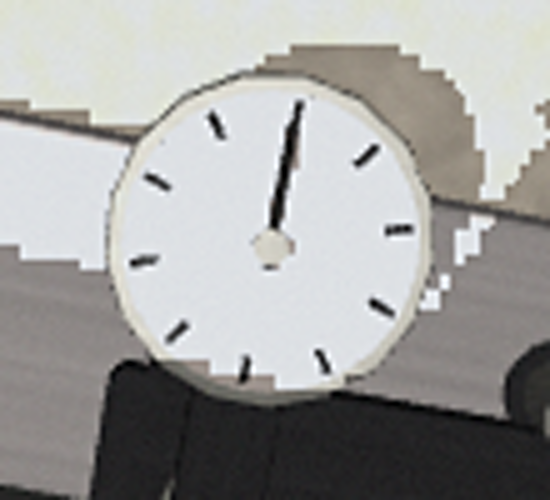

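Call:
jog_arm(series=[[255,0,0,0.5,0],[255,0,0,1,0],[255,0,0,1.5,0],[255,0,0,2,0],[255,0,0,2.5,0],[255,0,0,3,0],[255,0,0,3,0],[255,0,0,3,0]])

```text
t: 24.32
position: [0.645, -0.0495, 0.1771]
eef_rot: [2.256, -2.187, 0.002]
wrist_force: [-3.0, 0.6, 8.6]
grip_width: -0.001
```

Run:
```python
from h import *
st(); p,d,M,K=grab("wrist","w20"); st()
cv2.imwrite("pics/z20.png",cv2.resize(p[90:190,240:350,::-1],None,fx=5,fy=5,interpolation=cv2.INTER_CUBIC))
```

```text
{'t': np.float64(24.3167), 'position': array([ 0.645 , -0.0495,  0.1771]), 'eef_rot': array([ 2.2556, -2.1866,  0.0025]), 'wrist_force': array([-2.9915,  0.6182,  8.5507]), 'grip_width': np.float64(-0.0014), 'joint_pos': array([ 0.0764,  0.4338, -0.1318,  1.7165,  0.0673,  0.9946, -1.6197])}
{'t': np.float64(24.3667), 'position': array([ 0.645 , -0.0495,  0.1771]), 'eef_rot': array([ 2.2557, -2.1866,  0.0025]), 'wrist_force': array([-2.6301,  0.5423,  8.6818]), 'grip_width': np.float64(-0.0019), 'joint_pos': array([ 0.0764,  0.4338, -0.1318,  1.7166,  0.0674,  0.9946, -1.6197])}
```

View pics/z20.png

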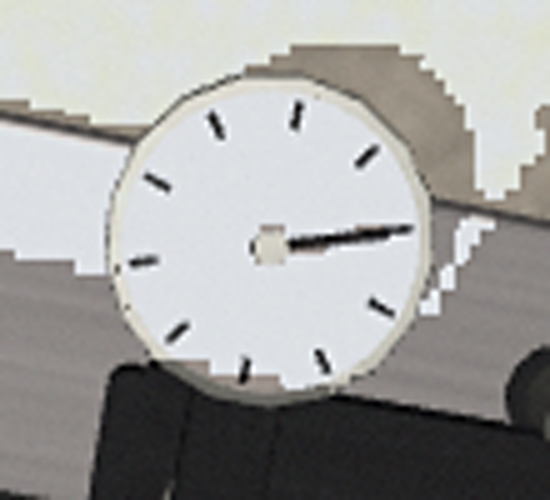

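Call:
jog_arm(series=[[255,0,0,0.5,0],[255,0,0,0.8,0],[255,0,0,1.1,0],[255,0,0,1.4,0],[255,0,0,1.4,0],[255,0,0,1.4,0],[255,0,0,1.4,0],[255,0,0,1.4,0]])

```text
t: 25.03
position: [0.645, -0.0495, 0.1763]
eef_rot: [-2.256, 2.187, -0.003]
wrist_force: [-4.6, -0.5, 9.4]
grip_width: -0.001
```

Run:
```python
from h import *
st(); p,d,M,K=grab("wrist","w21")
cv2.imwrite("pics/z21.png",cv2.resize(p[90:190,240:350,::-1],None,fx=5,fy=5,interpolation=cv2.INTER_CUBIC))
```

```text
{'t': np.float64(25.0333), 'position': array([ 0.645 , -0.0495,  0.1763]), 'eef_rot': array([-2.2556,  2.1866, -0.0029]), 'wrist_force': array([-4.5843, -0.5355,  9.4095]), 'grip_width': np.float64(-0.0011), 'joint_pos': array([ 0.0763,  0.4344, -0.1317,  1.7174,  0.0676,  0.9928, -1.62  ])}
```

View pics/z21.png

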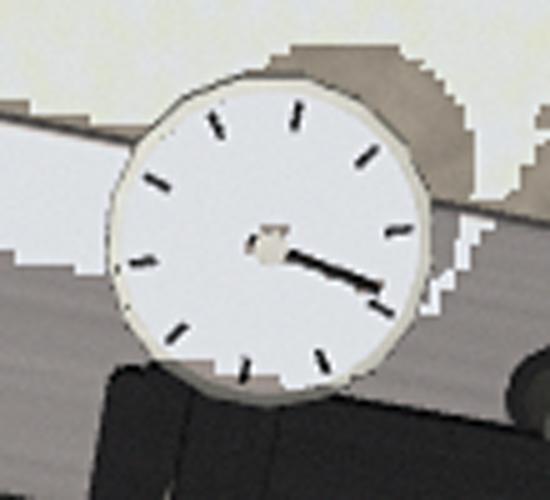

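Needle at ≈2.85 mm (just short of the third tick). Let go straight up.

Call:
jog_arm(series=[[255,0,0,-5,0],[255,0,0,-15,0],[255,0,0,-30,0],[255,0,0,-45,0],[255,0,0,-60,0],[255,0,0,-80,0],[255,0,0,-90,0],[255,0,0,-90,0]])

```text
t: 25.75
position: [0.646, -0.0494, 0.2693]
eef_rot: [-2.253, 2.185, -0.008]
wrist_force: [0.4, -0.2, 0.4]
grip_width: -0.001
```

Run:
```python
from h import *
camera("wrist"); st(); p,d,M,K=grab("wrist","w22"); grab("scene","scene9")
cv2.imwrite("pics/z22.png",cv2.resize(p[80:250,220:500,::-1],None,fx=2.8,fy=2.8,interpolation=cv2.INTER_CUBIC))
```

```text
{'t': np.float64(25.8), 'position': array([ 0.6454, -0.0494,  0.2675]), 'eef_rot': array([-2.2544,  2.1856, -0.0054]), 'wrist_force': array([-0.5379,  0.2703, -0.4744]), 'grip_width': np.float64(0.0009), 'joint_pos': array([ 0.0776,  0.3554, -0.1324,  1.6251,  0.0516,  1.1609, -1.6069])}
```

View pics/z22.png

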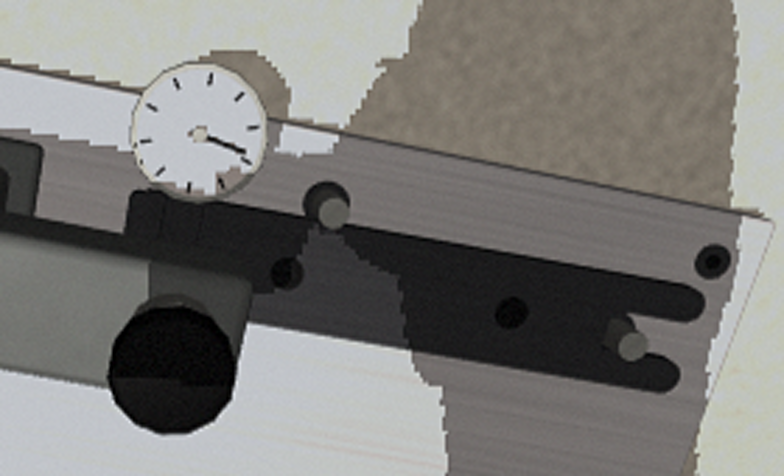

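View pics/scene9.png

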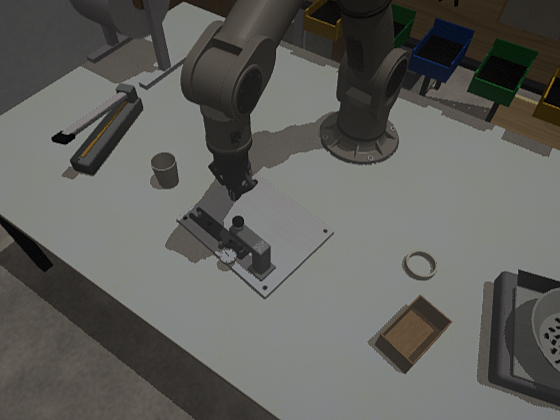

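Run:
```python
from h import *
p,d,M,K=load("w22")
f=lambda u,v,z: ray(220+u/2.8,80+v/2.8,z,M,K)
pin=f(632,345,.039); stp=f(333,213,.039)
a=f(640,283,.026); b=f(420,243,.026); u=(b-a)/np.linalg.norm(b-a); n=np.array([-u[1],u[0],0])
print(pin,stp,np.linalg.norm(pin-stp),"stop rel edge",(stp-a)@n,"pin rel edge",(pin-a)@n, np.degrees(np.arctan2(u[1],u[0])))
cv2.imwrite("pics/z23.png",cv2.resize(p[180:225,415:480,::-1],None,fx=10,fy=10,interpolation=cv2.INTER_CUBIC))
```

```text
[ 0.6157 -0.2267  0.039 ] [ 0.663  -0.1083  0.039 ] 0.12755939715458486 stop rel edge -0.007141543832367099 pin rel edge 0.021895883076945327 81.40652896501575
```

View pics/z23.png

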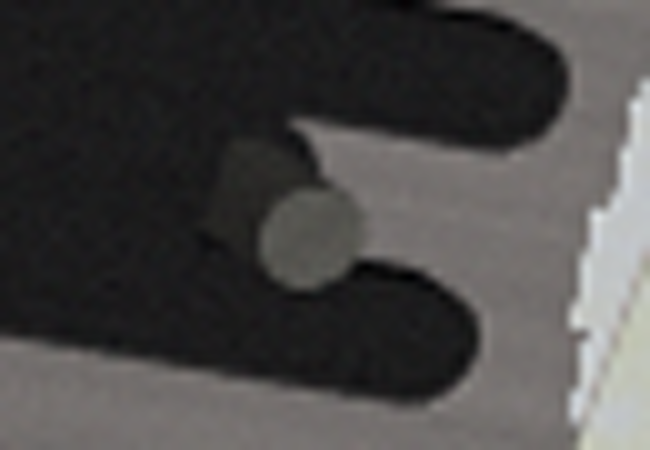

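Run:
```python
from h import *
st(); p,d,M,K=grab("wrist","w23"); st()
cv2.imwrite("pics/z24.png",cv2.resize(p[130:200,300:420,::-1],None,fx=6.5,fy=6.5,interpolation=cv2.INTER_CUBIC))
```

```text
{'t': np.float64(25.9), 'position': array([ 0.6445, -0.0494,  0.2656]), 'eef_rot': array([ 2.2552, -2.1864,  0.0019]), 'wrist_force': array([-0.3874, -0.628 , -0.1325]), 'grip_width': np.float64(0.0047), 'joint_pos': array([ 0.0777,  0.357 , -0.1324,  1.6271,  0.0517,  1.1603, -1.6069])}
{'t': np.float64(25.95), 'position': array([ 0.6444, -0.0493,  0.2653]), 'eef_rot': array([ 2.2551, -2.186 ,  0.0013]), 'wrist_force': array([-0.8711,  0.9   , -0.9716]), 'grip_width': np.float64(0.0032), 'joint_pos': array([ 0.0776,  0.3574, -0.1324,  1.6273,  0.0517,  1.1604, -1.6069])}
```

View pics/z24.png

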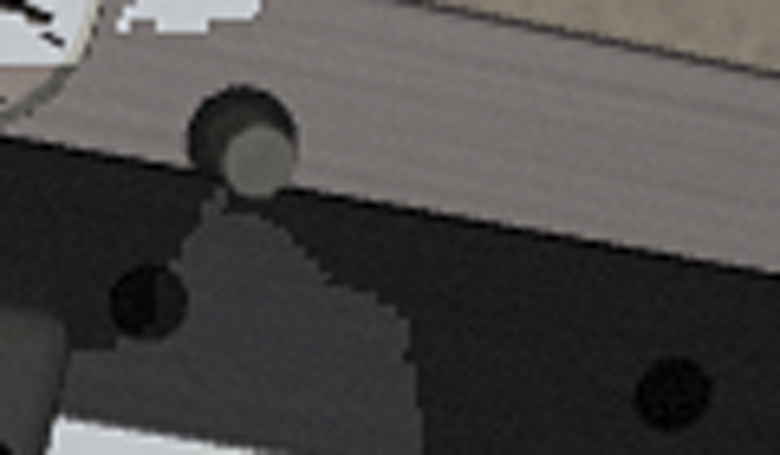

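Run:
```python
from h import *
p,d,M,K=load("w23"); print(M[:3,3])
f=lambda u,v,z: ray(300+(u-3)/6.5,130+(v-3)/6.5,z,M,K)
s=f(259,160,.039); base=f(243,139,.018)
for z in(.026,.018):
  a=f(420,213,z); b=f(100,157,z); u=(b-a)/np.linalg.norm(b-a); n=np.array([-u[1],u[0],0])
  print(z,(s-a)@n,(base-a)@n,np.degrees(np.arctan2(u[1],u[0])))
```

```text
[ 0.7248 -0.0477  0.4083]
0.026 -0.005793048166688776 -0.0058004821359317164 81.8069195326446
0.018 -0.006997885169481175 -0.007005319138724116 81.8069195326446
```

Run:
```python
from h import *
ticket.sign_off(); st()
```

```text
the job is handed in; nothing more can be done
the job is handed in; nothing more can be done
```

The job is handed in: the link is home on the pivot pin, its edge is on the stop pin, and the dial shows about 2.85 mm. The last reading before sign-off was at about 26 s. The sign-off gave no verdict.

- **Sliding home:** I gripped the link lightly at 20 N and slid it about 73 mm along the plate onto the pivot pin. It stopped there with the wrist force rising to about 15 N. For part of the slide the wrist carried about 5 N, so the link may have been held very slightly off the plate. I lowered it again before it bottomed.
- **Pushing round:** I pushed it round with closed fingers on its robot-side edge. It stopped against the stop pin at about 14 N of wrist force, by which point it had stopped moving.
- **Gauge:** I pushed the knob down until the dial read about 2.85 mm, then lifted straight up. The dial still read about 2.85 mm afterwards.

**Last checks:**
- **Slot:** Before the gauge step, the slot bottom measured 6.0 mm from the pin's axis, as it should. After it I only looked at the slot in a picture, and it still appeared bottomed.
- **Stop pin:** The gap is the one result not fully settled. One picture gave a gap of about 0 to 1 mm, depending on whether the visible edge is the link's top or bottom. An earlier, slightly moving picture gave about 1.1 mm. All of these are under the 2 mm limit.
- **Heading:** The link measured 81.4 to 81.8°, against 80.6° for the plate. That fits the play between slot and pin.
- **Bench:** The cup, bin and tape roll looked unmoved in the last scene picture. The arm hid the jar, but nothing went near it.

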